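# Lay the surgical instruments out on the display stand in tray order

## Task

The four surgical instruments lie in the tray in their order of use: move them to the display stand for the design review, one in each pair of notches, in the same left-to-right order. Each must lie on the stand as it lay in its cradle: seated fully in both notches, handle end towards the robot, and no farther forward or back. Do not let any of them fall on the desk.

Things in the scene. Friction and masses are not known exactly. Their poses are not given: they have to be found in the camera images.
- driver: Steel instrument, 12 mm round shaft along its x. Fat grooved handle 28 mm across, 42 to 90 mm behind the origin; thin tip to 90 mm ahead. 0.14 kg +-25%. Origin: on the shaft axis near the balance point, the place to grip from above. +x to the tip, -x to the handle end; may be rolled about x. Shaft plain from 42 mm behind to 66 mm ahead. Axis 44.5 mm up at the start.
- reamer: Steel instrument, 12 mm round shaft along its x. 32 mm cutter head 66 to 90 mm ahead of the origin; slim stepped shank to 84 mm behind. 0.16 kg +-25%. Origin: on the shaft axis near the balance point, the place to grip from above. +x to the tip, -x to the handle end; may be rolled about x. Shaft plain from 42 mm behind to 66 mm ahead. Axis 44.5 mm up at the start.
- sleeve: Steel instrument, 12 mm round shaft along its x. 38 mm flange and 24 mm cup, 42 to 66 mm behind the origin; plain 12 mm front end to 86 mm ahead. 0.15 kg +-25%. Origin: on the shaft axis near the balance point, the place to grip from above. +x to the tip, -x to the handle end; may be rolled about x. Shaft plain from 42 mm behind to 66 mm ahead. Axis 44.5 mm up at the start.
- impactor: Steel instrument, 12 mm round shaft along its x. 32 mm ball knob centred 56 mm behind the origin; flat 26 mm disc at 78 to 88 mm ahead. 0.17 kg +-25%. Origin: on the shaft axis near the balance point, the place to grip from above. +x to the tip, -x to the handle end; may be rolled about x. Shaft plain from 42 mm behind to 66 mm ahead. Axis 44.5 mm up at the start.
- tray: Steel instrument tray 220 (x) by 256 (y) mm, rim 20 mm high, floor 4 mm with a black rubber mat; fixed, on the left or right of the desk. Origin: under its centre, on the desk; x away from the robot, y left (yaw within 0.25 rad). Four blue cradles stand on its floor at y = 90, 30, -30, -90 mm, each with one instrument.
- cradle_driver: Blue cradle fixed on the tray floor, in which the driver lies at the start. Two walls 10 mm thick, 44 wide, 48.5 high, 40 mm either side of the origin in x, each with a V notch. Origin: centre of its underside, 4 mm above the desk; axes as the tray's. The driver's origin lies 8 to 16 mm to its -x side, 40.5 mm up, between the walls.
- cradle_reamer: Blue cradle fixed on the tray floor, in which the reamer lies at the start. Two walls 10 mm thick, 44 wide, 48.5 high, 40 mm either side of the origin in x, each with a V notch. Origin: centre of its underside, 4 mm above the desk; axes as the tray's. The reamer's origin lies 8 to 16 mm to its -x side, 40.5 mm up, between the walls.
- cradle_sleeve: Blue cradle fixed on the tray floor, in which the sleeve lies at the start. Two walls 10 mm thick, 44 wide, 48.5 high, 40 mm either side of the origin in x, each with a V notch. Origin: centre of its underside, 4 mm above the desk; axes as the tray's. The sleeve's origin lies 8 to 16 mm to its -x side, 40.5 mm up, between the walls.
- cradle_impactor: Blue cradle fixed on the tray floor, in which the impactor lies at the start. Two walls 10 mm thick, 44 wide, 48.5 high, 40 mm either side of the origin in x, each with a V notch. Origin: centre of its underside, 4 mm above the desk; axes as the tray's. The impactor's origin lies 8 to 16 mm to its -x side, 40.5 mm up, between the walls.
- stand: Empty stand: plate 116 (x) by 260 (y) by 8 mm, two black rails (grey-lined notches) 48.5 mm high, 10 thick, at x = -40, 40 mm; fixed. V notches 26 mm wide, 18.5 deep at y = 90, 30, -30, -90. Origin: under its centre, on the desk; x away from the robot, y left (yaw within 0.25). An instrument belongs in a notch pair with its origin at x = -12 mm, handle end to -x, axis then 40.5 mm up.
There are look-alikes about, which are no part of the job. What is shaped like the impactor but green is not meant.

How it is judged:
By the outcome, as a careful person would: the job done as asked, in the order asked, and still so for the second after the job is handed in, with the robot touching nothing.
It also fails if it takes over 106 s, if anything falls off the work surface, if the arm or the gripper's body presses on something with over 40 N, if the wrist force passes 120 N, or if a joint passes its speed limit or range.

## Robot

A 6-joint arm with a two-finger parallel gripper is mounted at the origin on the work surface. World frame = base frame: x ahead of the robot, y to its left, z up, the work surface at z = 0. Lengths are in m, angles in rad, forces in N, time in s.
With the tool pointing down it reaches from about 0.375 to 0.975 m from the base axis. Payload 3.8 kg.
Tool frame: the origin (TCP) lies at the very end of the fingers, on their centre line; the grasp point (between the pads) lies 19 mm behind it; z points along the fingers, y is the direction in which the jaws open and shut (so a half turn about z gives the same grasp; the last joint's range is limited). The gripper opens to 85 mm and grips with 20 to 120 N. Pads are 22 mm wide; open, the fingers measure 114 mm over their backs; the gripper's body (76 mm by 85 mm) begins 54 mm behind the grasp point. The pads swing forward as they close: fully open they stand 13 mm farther back than shut.
Start: joints at [1.237, 0.264, 1.604, -0, 1.274, -0.037], TCP at [0.197, 0.645, 0.231] pointing down, gripper open.
Joint ranges: [-2.63, 2.63], [-0.94, 2.18], [0.31, 2.57], [-1.31, 4.45], [0, 2.66], [-2.55, 2.55]. Speed limits (rad/s): [2.57, 2.57, 3.14, 3.14, 3.14, 3.14].

## Interface

Orientations are given as a rotation vector (axis times angle).
In Python, from workcell import status, read_camera, camera_info, order gives the robot as it stands.
- The arm moves only by the tool move_arm, never from a script. Its argument "deltas" is a list of rows, each a list of 3 entries, a list of its own where there are three numbers: the turn, a rotation vector about the world's x, y, z as a fraction of full scale, then the shift along the world's x, y, z as a fraction of full scale, then the closure, from -1 (fully open) to 1 (shut), so that 0 is half open. A call has 1 to 20 rows; each row is the pose to reach, as a shift and turn from the pose commanded when the call began; what a row does not reach only later rows make up. Full scale, the value 1, is 0.1 m for a shift and pi/2 rad for a turn. A row lasts 1/8 s, in which the tool goes at most 62.5 mm and 10.7 degrees, less where a joint would pass 70% of its speed; a pose out of reach is approached as far as the arm can. A call with a number of a shift or a turn outside -1 to 1 is refused whole. A call with a gripper value outside its range is refused whole. The fingers move at their own pace and stop on an object; "grip_force" is the grip in N (left out, the last holds). Time passes only in rows, so rows that repeat a pose let the fingers close. It gives the time, the measured TCP pose, the force and the opening at its end, in the units of the state.
- status.read_state(): the state, without advancing time (a new reading comes with each control period).
- read_camera(name): name is "scene" or "side" or "wrist"; returns (picture, depth): 480x640x3 uint8, red, green, blue; 480x640 float32, m along the optical axis (not along the pixel's ray), 0 where there is no reading.
- camera_info(name): a dict with "K" (3x3 intrinsics, pixels), "R" (3x3) and "t" (3): a world point X has camera coordinates R X + t. Camera axes: x right, y down, z forward; pixel columns grow to the right and rows downward; lengths in m; the calibration is good to about 2 mm. A picture is of the moment at which its call begins: read the wrist's pose just before it. camera_info takes no time and is no camera call; for the wrist camera it gives the pose at the moment of the call.
- order.finish_job(): hands the job in, once; it reports no verdict.
The state is a dict: "time": time; "q": joint angles; "joint_vel": joint speeds; "joint_torque": joint torques, N m; "tool_pos": TCP position; "tcp_rot": TCP orientation; "wrist_force": force on the tool from outside, world axes, zero at the start; "torque": the same for the moment, N m; "width": opening from 0.0 (shut) to 1.0 (fully open).
Only numpy, scipy, OpenCV 4.12 (cv2) and the standard library are available. Lean on these libraries where they do the work, as an engineer would, in place of code of your own. Each camera call takes 0.05 s, during which the arm holds its last target. There are 200 camera calls.

## Working session

There is one attempt and no reset: what is moved stays moved. The work goes in short steps, Python scripts to look and compute and a tool call to move; the robot and the scene stay as the last step left them, time stands still between calls to the robot, and variables do not carry over. Pictures are saved under pics/ and viewed, about 12 in all and at most 16, crops included, and the job is handed in when it is done.

Besides the shell and the picture viewer there is one more tool, called after "Emit:" in YAML: its name, and indented under it one key for each argument. move_arm: Moves the arm, as the interface text tells. Its arguments: {"type":"object","properties":{"deltas":{"type":"array","items":{"type":"array"}},"grip_force":{"type":"number"}},"required":["deltas"]}

```bash
ls; mkdir -p pics; python3 - <<'E'
from workcell import status, read_camera, camera_info
import cv2,numpy as np
print(status.read_state())
for n in("scene","side"):
    p,d=read_camera(n);cv2.imwrite(f"pics/{n}0.png",p[:,:,::-1]);np.save(f"pics/{n}0.npy",d);i=camera_info(n);print(n,i)
E
```

```text
pics
{'time': 0.0, 'q': array([ 1.23710901e+00,  2.64756508e-01,  1.60537050e+00,  1.93722737e-05,
        1.27371304e+00, -3.69072783e-02]), 'joint_vel': array([ 0.00074953, -0.0011954 ,  0.0012901 , -0.00016365,  0.00233596,
        0.00013597]), 'joint_torque': array([-1.21344932e-03, -5.15108049e+01, -3.67312753e+01,  1.35652235e-04,
        1.28166599e-02, -1.26613438e-05]), 'tool_pos': array([0.19715862, 0.64479751, 0.22996167]), 'tcp_rot': array([-0.46441668, -3.10663705,  0.00346393]), 'wrist_force': array([-0.25332573,  0.9986351 , -0.24035772]), 'torque': array([-0.01796352, -0.02446466, -0.03069532]), 'width': 1.0023707709820264}
scene {'K': array([[597.30359375,   0.        , 324.17828933],
       [  0.        , 597.30359375, 253.77367249],
       [  0.        ,   0.        ,   1.        ]]), 'R': array([[-0.42253715,  0.90631662,  0.00724871],
       [ 0.59744252,  0.28453221, -0.74973585],
       [-0.68156055, -0.31246056, -0.66169752]]), 't': array([ 0.17940046, -0.1786014 ,  1.56952161])}
side {'K': array([[603.84260764,   0.        , 313.45413746],
       [  0.        , 603.84260764, 239.12999083],
       [  0.        ,   0.        ,   1.        ]]), 'R': array([[ 0.9891076 , -0.14617285,  0.01731051],
       [-0.07486603, -0.6008446 , -0.79585227],
       [ 0.12673292,  0.78588756, -0.60524335]]), 't': array([-0.38411553,  0.05374814,  1.30659069])}
```

View pics/scene0.png

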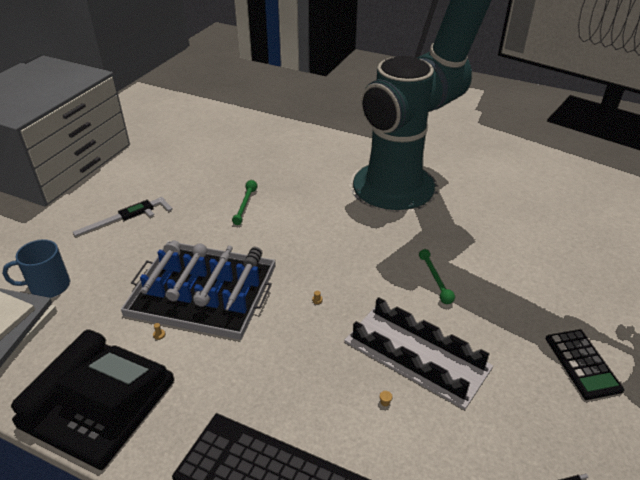

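View pics/side0.png

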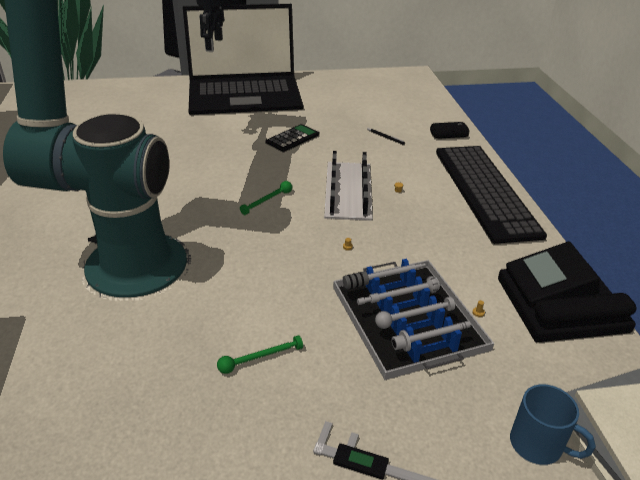

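```bash
python3 - <<'E'
import cv2,numpy as np
a=cv2.imread("pics/scene0.png");b=cv2.imread("pics/side0.png")
f=lambda m,x,y,w,h,s:cv2.resize(m[y:y+h,x:x+w],None,fx=s,fy=s,interpolation=cv2.INTER_CUBIC)
cv2.imwrite("pics/traycrop.png",np.hstack([f(b,325,250,170,130,4.5)]))
cv2.imwrite("pics/standcrop.png",np.vstack([f(a,340,290,160,120,4)]))
E
```

```text
(no output)
```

View pics/traycrop.png

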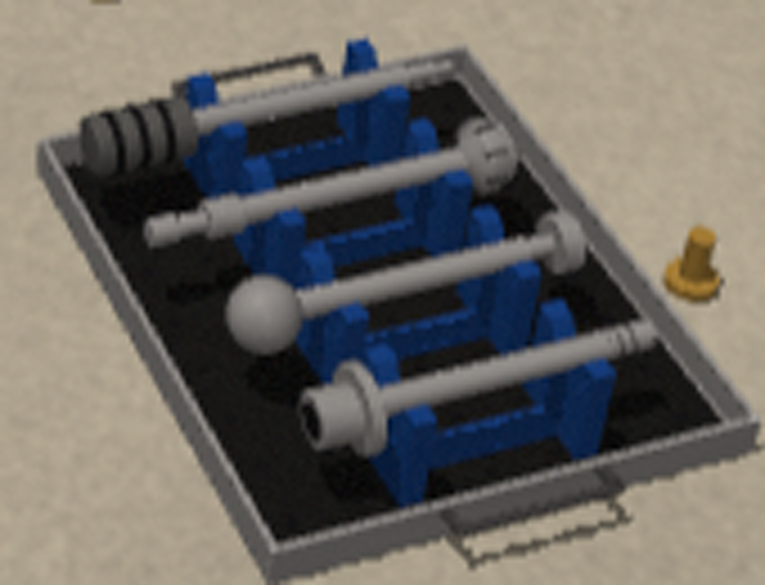

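View pics/standcrop.png

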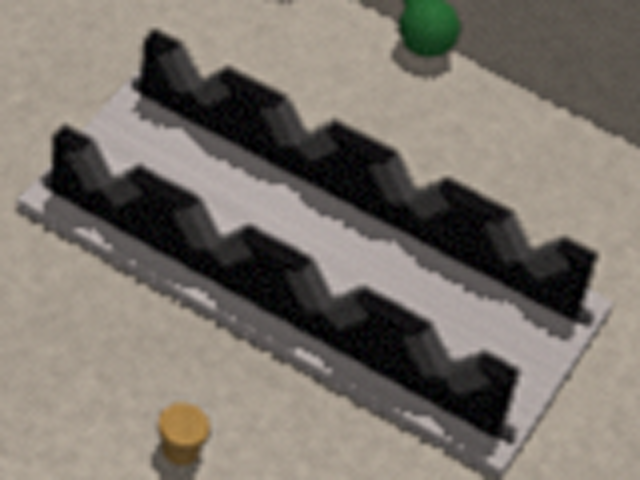

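```bash
cat > h.py <<'E'
import numpy as np,cv2
from workcell import status, read_camera, camera_info
def onplane(i,uv,z):
    "pixels -> world points at height z"
    uv=np.atleast_2d(uv);r=np.c_[uv,np.ones(len(uv))]@np.linalg.inv(i["K"]).T@i["R"]
    c=-i["R"].T@i["t"];return c+r*((z-c[2])/r[:,2])[:,None]
def cloud(i,d):
    v,u=np.nonzero(d>0);z=d[v,u]
    return (np.c_[u,v,np.ones(len(u))]@np.linalg.inv(i["K"]).T*z[:,None]-i["t"])@i["R"],u,v
def fit(body,w):
    "planar rigid fit -> x,y,yaw,residuals"
    b=body.mean(0);m=w.mean(0);B=(body-b)@[1,1j];W=(w-m)@[1,1j]
    a=np.angle((W*B.conj()).sum());c,s=np.cos(a),np.sin(a);R=np.array([[c,-s],[s,c]])
    t=m-R@b;return t,a,(body@R.T+t-w)
def fr(t,a,p):
    "world xy -> body"
    c,s=np.cos(a),np.sin(a);return (p-t)@np.array([[c,-s],[s,c]])
E
python3 - <<'E'
from h import *
np.set_printoptions(precision=4,suppress=True)
I=camera_info("side");S=camera_info("scene")
w=onplane(I,np.array([[38,145],[462,48],[758,425],[272,548]])/4.5+[325,250],.02)[:,:2]
T=fit(np.array([[-.11,.128],[.11,.128],[.11,-.128],[-.11,-.128]]),w);print("tray",*T)
w=onplane(S,np.array([[20,205],[500,472],[610,308]])/4+[340,290],.008)[:,:2]
D=fit(np.array([[.058,-.13],[.058,.13],[-.058,.13]]),w);print("stand",*D)
for n,i in(("side",I),("scene",S)):
    P,u,v=cloud(i,np.load(f"pics/{n}0.npy"))
    q=fr(T[0],T[1],P[:,:2]);print(n)
    desk=(np.abs(q)<.2).all(1)&~((np.abs(q)<.135).all(1));print("desk z",np.median(P[desk,2]))
    for y in(.09,.03,-.03,-.09):
        m=(abs(q[:,1]-y)<.012)&(abs(q[:,0])<.13)&(P[:,2]>.0455)&(P[:,2]<.08)
        s=m&(abs(q[:,0]-.0)<.03)
        print(y,"x range",np.percentile(q[m,0],[1,99]),"shaft",q[s,1].mean() if s.sum() else None,P[s,2].max() if s.sum() else None,s.sum())
    q=fr(D[0],D[1],P[:,:2]);m=(abs(q)<.14).all(1)&(P[:,2]>.044)&(P[:,2]<.052)
    for lo,hi in((-.07,0),(0,.07)):
        k=m&(q[:,0]>lo)&(q[:,0]<hi);print("rail x",q[k,0].mean(),"y",np.percentile(q[k,1],[1,99]),k.sum(), np.polyfit(q[k,1],q[k,0],1))
E
```

```text
tray [ 0.5409 -0.2375] 0.19126407544893456 [[-0.0009  0.0026]
 [ 0.0013  0.001 ]
 [ 0.0014  0.0007]
 [-0.0017 -0.0044]]
stand [0.5141 0.2374] -0.19840251660725247 [[-0.0002 -0.0024]
 [ 0.0019  0.0013]
 [-0.0018  0.0011]]
side
desk z -0.00030430112904112006
0.09 x range [-0.1005  0.0725] shaft 0.08960273597579405 0.0532623058471354 111
0.03 x range [-0.0953  0.0729] shaft 0.029639717623422445 0.05300372743121344 125
-0.03 x range [-0.0844  0.0721] shaft -0.029943652575727637 0.05350767468474212 140
-0.09 x range [-0.0773  0.0738] shaft -0.08984500724673979 0.05423482950070007 151
rail x -0.04026905406127552 y [-0.1259  0.117 ] 149 [ 0.0015 -0.0403]
rail x 0.039669447183846115 y [-0.1256  0.1125] 156 [0.0032 0.0397]
scene
desk z 0.0023007948197243614
0.09 x range [-0.0978  0.075 ] shaft 0.09664903287077761 0.056501327533775195 119
0.03 x range [-0.0943  0.0773] shaft 0.03671192459590683 0.05646003622895306 128
-0.03 x range [-0.0783  0.0742] shaft -0.02319032991509603 0.0552657900098792 122
-0.09 x range [-0.0768  0.0744] shaft -0.08300870071424121 0.058012404738249486 127
rail x -0.0405719718061839 y [-0.1192  0.118 ] 495 [ 0.0009 -0.0406]
rail x 0.03927853318705731 y [-0.1192  0.1178] 541 [0.0015 0.0393]
```

```bash
python3 - <<'E'
from h import *
from scipy.spatial.transform import Rotation as Ro
np.set_printoptions(precision=4,suppress=True)
s=status.read_state();i=camera_info("wrist");R=Ro.from_rotvec(s["tcp_rot"]).as_matrix()
print(i["K"]);print("cam pos in tool",R.T@(-i["R"].T@i["t"]-s["tool_pos"]));print("cam axes in tool",R.T@i["R"].T);print("tool axes",R)
E
```

```text
[[338.0714   0.     317.2044]
 [  0.     338.0714 236.4516]
 [  0.       0.       1.    ]]
cam pos in tool [ 0.0783  0.0005 -0.1428]
cam axes in tool [[-0.0011 -0.952  -0.3061]
 [ 1.     -0.0015  0.001 ]
 [-0.0014 -0.3061  0.952 ]]
tool axes [[-0.9563  0.2924 -0.0007]
 [ 0.2924  0.9563 -0.0019]
 [ 0.0001 -0.002  -1.    ]]
```

Emit:
move_arm:
  deltas:
    - [[0,0,0],[0.3,-0.5,0.2],-1]
    - [[0,0,0],[0.7,-0.9,0.6],-1]
    - [[0,0,0],[0.9,-1,1],-1]
    - [[0,0,0],[0.9,-1,1],-1]

```text
time: 0.6
tool_pos: [0.2903, 0.546, 0.3364]
tcp_rot: [0.469, 3.103, 0.012]
wrist_force: [-0.1, 0.6, 0.5]
width: 0.998
```

Emit:
move_arm:
  deltas:
    - [[0,0,0],[0.4,-0.5,0],-1]
    - [[0,0,0],[0.8,-0.9,0],-1]
    - [[0,0,0],[0.9,-1,0],-1]
    - [[0,0,0],[0.9,-1,0],-1]

```text
time: 1.1
tool_pos: [0.3773, 0.4451, 0.3302]
tcp_rot: [-0.467, -3.105, 0.001]
wrist_force: [-0.5, 0.8, 0.9]
width: 0.996
```

Emit:
move_arm:
  deltas:
    - [[0,0,0.03],[0.3,-0.5,-0.4],-1]
    - [[0,0,0.062],[0.55,-0.9,-0.8],-1]
    - [[0,0,0.062],[0.6,-1,-0.9],-1]
    - [[0,0,0.062],[0.6,-1,-0.9],-1]

```text
time: 1.6
tool_pos: [0.4363, 0.3456, 0.2397]
tcp_rot: [-0.314, -3.123, 0.002]
wrist_force: [-0.2, 0.4, -0.2]
width: 0.996
```

Emit:
move_arm:
  deltas:
    - [[0,0,0],[0.3,-0.5,-0.4],-1]
    - [[0,0,0],[0.55,-0.9,-0.8],-1]
    - [[0,0,0],[0.6,-1,-0.9],-1]
    - [[0,0,0],[0.6,-1,-0.9],-1]
    - [[0,0,0],[0.6,-1,-0.9],-1]

```text
time: 2.22
tool_pos: [0.4982, 0.2477, 0.1534]
tcp_rot: [0.311, 3.124, 0.004]
wrist_force: [0.4, -0.4, 1.1]
width: 0.997
```

```bash
cat >> h.py <<'E'
import pickle
def snap(name,draw=None):
    s=status.read_state();i=camera_info("wrist");p,d=read_camera("wrist")
    cv2.imwrite(f"pics/{name}.png",p[:,:,::-1]);pickle.dump((s,i,d),open(f"pics/{name}.pkl","wb"));print(s["time"],s["tool_pos"],s["tcp_rot"],s["joint_vel"].round(4))
E
python3 -c "
from h import *
snap('wstand')"
```

```text
2.225 [0.49817863 0.24772336 0.15338364] [0.31082882 3.12371061 0.00386098] [ 0.0056 -0.0076 -0.003  -0.0044 -0.0044 -0.0057]
```

View pics/wstand.png

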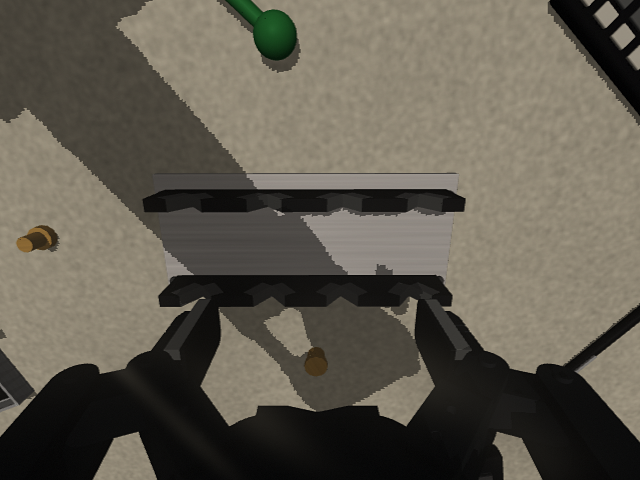

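```bash
cat >> h.py <<'E'
def railfit(name,t,a,show=True):
    s,i,d=pickle.load(open(f"pics/{name}.pkl","rb"));P,u,v=cloud(i,d)
    for k in range(3):
        q=fr(t,a,P[:,:2]);m=(abs(q[:,1])<.15)&(abs(q[:,0])<.06)
        top=m&(P[:,2]>.0455)&(P[:,2]<.053)
        r=[top&(abs(q[:,0]-x)<.012) for x in(-.04,.04)]
        if show:
            print(t,a,"plate z",np.median(P[m&(abs(q[:,0])<.02),2]))
            for k_ in r: print("  n",k_.sum(),"x",np.percentile(q[k_,0],[2,50,98]),"y",np.percentile(q[k_,1],[.5,99.5]),"slope",np.polyfit(q[k_,1],q[k_,0],1)[0], "z",np.median(P[k_,2]))
        c=np.cos(a),np.sin(a);ys=np.mean([np.percentile(q[k_,1],[.5,99.5]).mean() for k_ in r]);xs=np.mean([np.percentile(q[k_,0],[2,98]).mean() for k_ in r])
        da=-np.mean([np.polyfit(q[k_,1],q[k_,0],1)[0] for k_ in r])
        t=t+np.array([[c[0],-c[1]],[c[1],c[0]]])@[xs,ys];a=a+da
    return t,a
E
python3 - <<'E'
from h import *
np.set_printoptions(precision=4,suppress=True)
t,a=railfit("wstand",np.array([.5141,.2374]),-.1984);print(t,a)
s,i,d=pickle.load(open("pics/wstand.pkl","rb"));P,u,v=cloud(i,d);q=fr(t,a,P[:,:2])
for x in(-.04,.04):
  m=(abs(q[:,0]-x)<.0045)&(P[:,2]>.02)&(P[:,2]<.06)
  for n in(.09,.03,-.03,-.09):
    k=m&(abs(q[:,1]-n)<.028); dz=.0475-P[k,2]; g=dz>.002
    print(x,n,k.sum(),"notch y span", np.percentile(q[k,1][g],[1,99]) if g.sum()>3 else None,"zmin",P[k,2].min())
E
```

```text
[0.5141 0.2374] -0.1984 plate z 0.008976496280227288
  n 2922 x [-0.0459 -0.0411 -0.0361] y [-0.1209  0.1175] slope 0.0013005631121444754 z 0.04868242650709052
  n 2307 x [0.0337 0.0381 0.0442] y [-0.1209  0.1175] slope -0.0014045844439125 z 0.048651889132222424
[0.5128 0.2359] -0.198347989334116 plate z 0.009063911551134694
  n 2922 x [-0.0449 -0.0401 -0.035 ] y [-0.1192  0.1192] slope 0.001352477378711439 z 0.04868242650709052
  n 2307 x [0.0348 0.0391 0.0452] y [-0.1192  0.1192] slope -0.0013526923611412636 z 0.048651889132222424
[0.5128 0.2359] -0.19834788184290109 plate z 0.0090635453658031
  n 2922 x [-0.0449 -0.0401 -0.035 ] y [-0.1192  0.1192] slope 0.0013525846707037868 z 0.04868242650709052
  n 2307 x [0.0348 0.0391 0.0452] y [-0.1192  0.1192] slope -0.0013525851150116034 z 0.048651889132222424
[0.5128 0.2359] -0.19834788162074718
-0.04 0.09 886 notch y span [0.0723 0.101 ] zmin 0.02183631651110842
-0.04 0.03 896 notch y span [0.0136 0.0423] zmin 0.021644835575908964
-0.04 -0.03 885 notch y span [-0.0417 -0.0147] zmin 0.020741906638689418
-0.04 -0.09 890 notch y span [-0.1015 -0.0794] zmin 0.020163996414237523
0.04 0.09 723 notch y span [0.0631 0.1172] zmin 0.020123851007806556
0.04 0.03 818 notch y span [0.0027 0.0576] zmin 0.02066908365263813
0.04 -0.03 804 notch y span [-0.0568 -0.0029] zmin 0.020523858657281246
0.04 -0.09 740 notch y span [-0.1165 -0.0632] zmin 0.0203862465989683
```

Emit:
move_arm:
  deltas:
    - [[0,0,0.03],[0.03,-0.5,0],0]
    - [[0,0,0.062],[0.06,-0.95,0],0]
    - [[0,0,0.062],[0.06,-0.95,0],0]

```text
time: 2.65
tool_pos: [0.5041, 0.1497, 0.153]
tcp_rot: [0.163, 3.135, 0.001]
wrist_force: [0.3, 1.0, 0.5]
width: 0.497
```

Emit:
move_arm:
  deltas:
    - [[0,0,0.03],[0.03,-0.5,0],0]
    - [[0,0,0.062],[0.06,-0.95,0],0]
    - [[0,0,0.062],[0.06,-0.95,0],0]

```text
time: 3.02
tool_pos: [0.5105, 0.0549, 0.1527]
tcp_rot: [0.011, 3.139, 0.0]
wrist_force: [1.3, 0.4, 0.7]
width: 0.498
```

Emit:
move_arm:
  deltas:
    - [[0,0,0.03],[0.03,-0.5,0],0]
    - [[0,0,0.062],[0.06,-0.95,0],0]
    - [[0,0,0.062],[0.06,-0.95,0],0]

```text
time: 3.4
tool_pos: [0.5167, -0.0399, 0.1523]
tcp_rot: [-0.142, 3.136, -0.0]
wrist_force: [-0.8, 0.4, -0.3]
width: 0.501
```

Emit:
move_arm:
  deltas:
    - [[0,0,0.03],[0.03,-0.5,0],0]
    - [[0,0,0.062],[0.06,-0.95,0],0]
    - [[0,0,0.062],[0.06,-0.95,0],0]

```text
time: 3.78
tool_pos: [0.5228, -0.1347, 0.1521]
tcp_rot: [-0.294, 3.126, -0.0]
wrist_force: [0.1, 0.3, -0.3]
width: 0.5
```

Emit:
move_arm:
  deltas:
    - [[0,0,0],[0.03,-0.5,0],0]
    - [[0,0,0],[0.06,-0.95,0],0]
    - [[0,0,0],[0.06,-0.95,0],0]
    - [[0,0,0],[0.06,-0.95,0],0]
    - [[0,0,0],[0.06,-0.95,0],0]

```text
time: 4.4
tool_pos: [0.5276, -0.2274, 0.1512]
tcp_rot: [0.301, -3.127, -0.001]
wrist_force: [0.8, -0.5, -0.1]
width: 0.502
```

```bash
python3 -c "
from h import *
snap('wtray');print(status.read_state()['width'])"
```

```text
4.4 [ 0.52761633 -0.22739855  0.15120113] [ 3.00940839e-01 -3.12700044e+00 -1.26720803e-03] [-0.0044  0.0009  0.0008 -0.0025 -0.0041 -0.0054]
0.503757955790584
```

View pics/wtray.png

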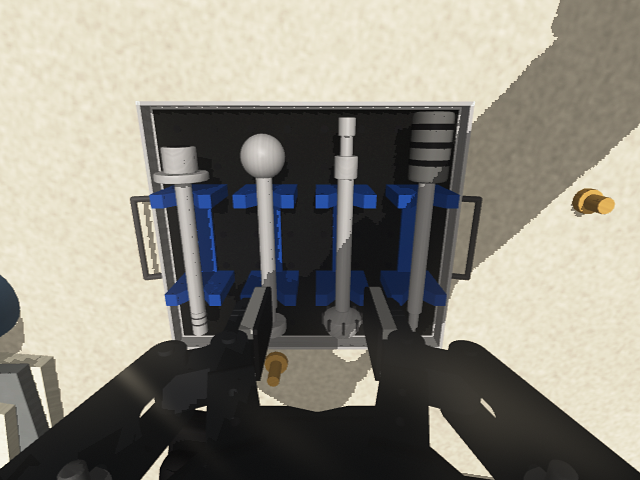

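```bash
python3 - <<'E'
from h import *
np.set_printoptions(precision=4,suppress=True)
s,i,d=pickle.load(open("pics/wtray.pkl","rb"));P,u,v=cloud(i,d);im=cv2.imread("pics/wtray.png")[v,u].astype(int)
blue=(im[:,0]>im[:,2]+50)
t,a=np.array([.5409,-.2375]),.1913
for k in range(3):
    q=fr(t,a,P[:,:2]);top=blue&(P[:,2]>.049)&(P[:,2]<.056)
    r=[top&(abs(q[:,0]-x)<.012)&(abs(q[:,1])<.13) for x in(-.04,.04)]
    for m in r: print(m.sum(),"x",np.percentile(q[m,0],[2,50,98]),"y",np.percentile(q[m,1],[.5,99.5]),np.polyfit(q[m,1],q[m,0],1)[0],np.median(P[m,2]))
    c,s_=np.cos(a),np.sin(a)
    t=t+np.array([[c,-s_],[s_,c]])@[np.mean([np.percentile(q[m,0],[2,98]).mean() for m in r]),np.mean([np.percentile(q[m,1],[.5,99.5]).mean() for m in r])]
    a-=np.mean([np.polyfit(q[m,1],q[m,0],1)[0] for m in r]);print(t,a)
q=fr(t,a,P[:,:2])
for n,y in(("driver",.09),("reamer",.03),("impactor",-.03),("sleeve",-.09)):
    m=~blue&(abs(q[:,1]-y)<.022)&(abs(q[:,0])<.12)&(P[:,2]>.046)&(P[:,2]<.09)
    sh=m&(q[:,0]>-.045)&(q[:,0]<.03)&(abs(q[:,1]-y)<.009)
    l=np.polyfit(q[sh,0],q[sh,1],1);pf=[]
    for x in np.arange(-.11,-.03,.004):
        k=m&(abs(q[:,0]-x)<.002);pf.append(f"{x*1e3:.0f}:{P[k,2].max()*1e3:.0f}" if k.sum() else f"{x*1e3:.0f}:-")
    print(n,"end x",q[m,0].min(),np.percentile(q[m,0],.5),"line",l,sh.sum(),"ztop",np.percentile(P[sh,2],98));print("  ",*pf)
m=~blue&(abs(q[:,1]+.03)<.025)&(q[:,0]<-.05)&(q[:,0]>-.1)&(P[:,2]>.04)
from scipy.optimize import least_squares
f=least_squares(lambda p:np.linalg.norm(np.c_[q[m],P[m,2]]-p,axis=1)-.016,[-.068,-.03,.045],loss="soft_l1",f_scale=.001);print("knob",f.x,m.sum())
E
```

```text
1806 x [-0.0434 -0.0387 -0.0339] y [-0.1076  0.1147] 0.0023049400379853103 0.0525739418514207
952 x [0.0363 0.0407 0.0463] y [-0.1079  0.1147] 0.0033176136387406473 0.05278674092891748
[ 0.5415 -0.2338] 0.188488723161637
1806 x [-0.0447 -0.04   -0.0351] y [-0.1112  0.1111] -0.0005013167184849144 0.0525739418514207
952 x [0.0352 0.0395 0.0451] y [-0.1112  0.1114] 0.0005111292131200166 0.05278674092891748
[ 0.5416 -0.2338] 0.18848381691431945
1806 x [-0.0448 -0.0402 -0.0353] y [-0.1112  0.1111] -0.000506214198799787 0.0525739418514207
952 x [0.0351 0.0393 0.045 ] y [-0.1113  0.1114] 0.0005062313493960159 0.05278674092891748
[ 0.5416 -0.2338] 0.18848380833902134
driver end x -0.10151012148882577 -0.10122772911880079 line [0.0008 0.0893] 1383 ztop 0.05163764537255575
   -110:- -106:- -102:59 -98:60 -94:60 -90:61 -86:60 -82:60 -78:60 -74:60 -70:60 -66:61 -62:60 -58:60 -54:59 -50:52 -46:53 -42:54 -38:54 -34:54
reamer end x -0.09759119404085441 -0.09693358932799027 line [0.0039 0.0302] 1354 ztop 0.05150495631165476
   -110:- -106:- -102:- -98:52 -94:53 -90:52 -86:52 -82:51 -78:50 -74:51 -70:54 -66:55 -62:54 -58:55 -54:53 -50:52 -46:52 -42:52 -38:52 -34:52
impactor end x -0.08636072421875814 -0.08568447332689309 line [ 0.003  -0.0291] 1353 ztop 0.051353566500409197
   -110:- -106:- -102:- -98:- -94:- -90:- -86:54 -82:59 -78:61 -74:62 -70:62 -66:62 -62:60 -58:57 -54:52 -50:52 -46:52 -42:52 -38:52 -34:52
sleeve end x -0.07828529747641465 -0.07815627275241402 line [ 0.0012 -0.0884] 1369 ztop 0.05140586704436483
   -110:- -106:- -102:- -98:- -94:- -90:- -86:- -82:- -78:57 -74:58 -70:58 -66:58 -62:58 -58:64 -54:64 -50:52 -46:52 -42:52 -38:51 -34:52
knob [-0.0706 -0.0297  0.0445] 1721
```

```bash
cat > tg.py <<'E'
from h import *
T,ta=np.array([.5416,-.2338]),.1885;S,sa=np.array([.5128,.2359]),-.1983
rot=lambda a:np.array([[np.cos(a),-np.sin(a)],[np.sin(a),np.cos(a)]])
X={"driver":(-.0114,.09),"reamer":(-.0133,.03),"impactor":(-.0145,-.03),"sleeve":(-.0123,-.09)}
pick={k:T+rot(ta)@v for k,v in X.items()};place={k:S+rot(sa)@(-.012,v[1]) for k,v in X.items()}
def yaw(s): r=s["tcp_rot"];return (2*np.arctan2(r[1],r[0])+np.pi/2-np.pi/2-np.pi+np.pi)%(2*np.pi)-np.pi
if __name__=="__main__":
    from workcell import status
    s=status.read_state();print(s["tool_pos"].round(4),"yaw",round(yaw(s),4),"want",ta,sa,"width",s["width"],"F",s["wrist_force"].round(1),"t",s["time"])
    for k in X: print(k,"pick",pick[k].round(4),"d",(pick[k]-s["tool_pos"][:2]).round(4),"place",place[k].round(4),"d",(place[k]-s["tool_pos"][:2]).round(4),"pick->place",(place[k]-pick[k]).round(4))
E
python3 tg.py
```

```text
[ 0.5276 -0.2277  0.1512] yaw 0.1918 want 0.1885 -0.1983 width 0.503757955790584 F [-0.3 -0.2  0.1] t 4.45
driver pick [ 0.5135 -0.1475] d [-0.014   0.0801] place [0.5188 0.3265] d [-0.0088  0.5542] pick->place [0.0052 0.474 ]
reamer pick [ 0.5229 -0.2068] d [-0.0046  0.0208] place [0.5069 0.2677] d [-0.0206  0.4953] pick->place [-0.016   0.4745]
impactor pick [ 0.533 -0.266] d [ 0.0054 -0.0383] place [0.4951 0.2089] d [-0.0324  0.4365] pick->place [-0.0379  0.4748]
sleeve pick [ 0.5464 -0.3245] d [ 0.0188 -0.0968] place [0.4833 0.15  ] d [-0.0442  0.3777] pick->place [-0.0631  0.4745]
```

Emit:
move_arm:
  deltas:
    - [[0,0,-0.002],[-0.07,0.4,0],0]
    - [[0,0,-0.002],[-0.14,0.8,0],0]
    - [[0,0,-0.002],[-0.14,0.8,-0.3],0]
    - [[0,0,-0.002],[-0.14,0.8,-0.4],0]
    - [[0,0,-0.002],[-0.14,0.8,-0.4],0]
    - [[0,0,-0.002],[-0.14,0.8,-0.4],0]
    - [[0,0,-0.002],[-0.14,0.8,-0.4],0]

```text
time: 5.32
tool_pos: [0.5142, -0.1501, 0.1123]
tcp_rot: [-0.292, 3.126, -0.001]
wrist_force: [0.4, -0.3, -0.6]
width: 0.498
```

```bash
python3 tg.py|head -2; python3 -c "
from h import *
snap('w2')"
```

```text
[ 0.5142 -0.1501  0.1123] yaw 0.1864 want 0.1885 -0.1983 width 0.4977642882793887 F [ 0.4 -0.3 -0.6] t 5.325
driver pick [ 0.5135 -0.1475] d [-0.0007  0.0026] place [0.5188 0.3265] d [0.0045 0.4766] pick->place [0.0052 0.474 ]
5.325 [ 0.51422186 -0.15011742  0.1122631 ] [-2.92208979e-01  3.12639584e+00 -1.10869384e-03] [-0.0003 -0.0015  0.0026 -0.0002 -0.0006 -0.0017]
```

View pics/w2.png

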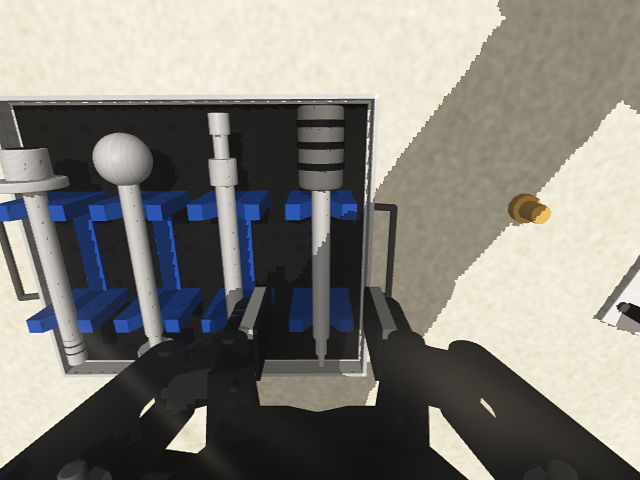

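Emit:
move_arm:
  deltas:
    - [[0,0,0.001],[-0.01,0.03,-0.2],0]
    - [[0,0,0.001],[-0.01,0.03,-0.45],0]
    - [[0,0,0.001],[-0.01,0.03,-0.7],0]
    - [[0,0,0.001],[-0.01,0.03,-0.87],0]
    - [[0,0,0.001],[-0.01,0.03,-0.87],0]
    - [[0,0,0.001],[-0.01,0.03,-0.87],0]
    - [[0,0,0.001],[-0.01,0.03,-0.87],0]

```text
time: 6.25
tool_pos: [0.5135, -0.1469, 0.0255]
tcp_rot: [-0.295, 3.126, -0.001]
wrist_force: [0.1, -0.5, -0.2]
width: 0.501
```

```bash
python3 tg.py|head -2; python3 -c "
from h import *
snap('w3')"
```

```text
[ 0.5135 -0.1469  0.0255] yaw 0.1885 want 0.1885 -0.1983 width 0.5011478718625269 F [ 0.1 -0.5 -0.2] t 6.25
driver pick [ 0.5135 -0.1475] d [ 0.     -0.0006] place [0.5188 0.3265] d [0.0053 0.4734] pick->place [0.0052 0.474 ]
6.25 [ 0.51350479 -0.14692344  0.02551378] [-2.95467632e-01  3.12554681e+00 -1.48198563e-03] [-0.0004 -0.0006  0.0043 -0.0004  0.     -0.0008]
```

View pics/w3.png

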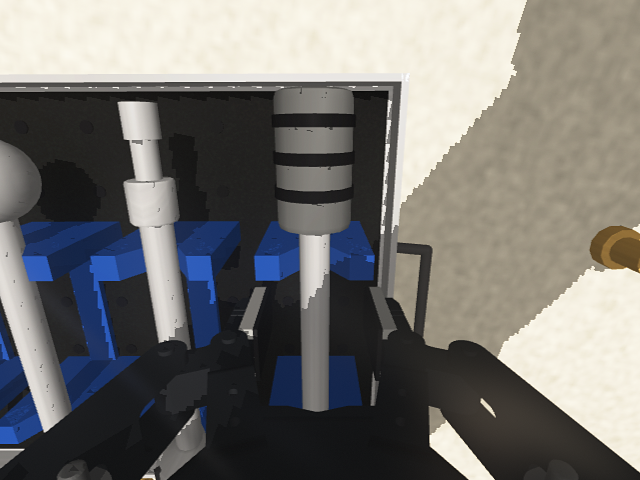

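Emit:
move_arm:
  deltas:
    - [[0,0,0],[0,0,0],1]
    - [[0,0,0],[0,0,0],1]
    - [[0,0,0],[0,0,0],1]
    - [[0,0,0],[0,0,0],1]
    - [[0,0,0],[0,0,0],1]
    - [[0,0,0],[0,0,0],1]
  grip_force: 70

```text
time: 7.05
tool_pos: [0.5134, -0.1479, 0.0251]
tcp_rot: [-0.297, 3.126, -0.004]
wrist_force: [0.1, -5.6, 0.9]
width: 0.114
```

Emit:
move_arm:
  deltas:
    - [[0,0,0],[0,0,0.1],1]
    - [[0,0,0],[0,0,0.3],1]
    - [[0,0,0],[0,0,0.6],1]
    - [[0,0,0],[0,0,0.9],1]
    - [[0,0,0],[0,0,1],1]
    - [[0,0,0],[0,0,1],1]
    - [[0,0,0],[0,0,1],1]

```text
time: 7.92
tool_pos: [0.5113, -0.146, 0.1228]
tcp_rot: [0.296, -3.125, -0.002]
wrist_force: [-0.5, 0.5, -1.3]
width: 0.115
```

```bash
python3 tg.py|head -2; python3 -c "
from h import *
snap('w4')"
```

```text
[ 0.5113 -0.146   0.1228] yaw 0.1886 want 0.1885 -0.1983 width 0.11466319311578835 F [-0.5  0.5 -1.3] t 7.925
driver pick [ 0.5135 -0.1475] d [ 0.0023 -0.0015] place [0.5188 0.3265] d [0.0075 0.4725] pick->place [0.0052 0.474 ]
7.925 [ 0.51126498 -0.14604601  0.12279322] [ 2.95556492e-01 -3.12523844e+00 -1.87924074e-03] [ 0.0013  0.0072  0.0049  0.0012  0.0005 -0.001 ]
```

View pics/w4.png

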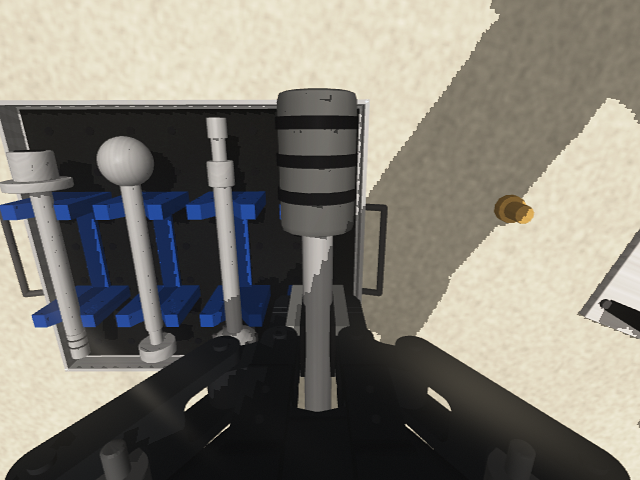

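Emit:
move_arm:
  deltas:
    - [[0,0,0],[0,0.15,0],1]
    - [[0,0,-0.02],[0.01,0.4,0],1]
    - [[0,0,-0.04],[0.01,0.7,0],1]
    - [[0,0,-0.062],[0.02,1,0],1]

```text
time: 8.48
tool_pos: [0.5137, -0.0448, 0.1235]
tcp_rot: [0.141, -3.137, -0.001]
wrist_force: [-1.0, -0.6, -1.8]
width: 0.11
```

Emit:
move_arm:
  deltas:
    - [[0,0,-0.02],[0,0.33,0],1]
    - [[0,0,-0.04],[0.01,0.67,0],1]
    - [[0,0,-0.062],[0.02,1,0],1]

```text
time: 8.85
tool_pos: [0.5155, 0.0554, 0.1236]
tcp_rot: [-0.011, -3.14, -0.0]
wrist_force: [-0.4, -1.3, -1.0]
width: 0.116
```

Emit:
move_arm:
  deltas:
    - [[0,0,-0.02],[0,0.33,0],1]
    - [[0,0,-0.04],[0.01,0.67,0],1]
    - [[0,0,-0.062],[0.02,1,0],1]

```text
time: 9.22
tool_pos: [0.5174, 0.1553, 0.1235]
tcp_rot: [-0.164, -3.136, 0.0]
wrist_force: [0.5, -0.4, 0.0]
width: 0.116
```

Emit:
move_arm:
  deltas:
    - [[0,0,-0.02],[0,0.33,0],1]
    - [[0,0,-0.04],[0.01,0.67,0],1]
    - [[0,0,-0.06],[0.02,1,0],1]

```text
time: 9.6
tool_pos: [0.5192, 0.2552, 0.1234]
tcp_rot: [-0.311, -3.125, 0.001]
wrist_force: [0.5, -0.2, -1.3]
width: 0.114
```

Emit:
move_arm:
  deltas:
    - [[0,0,0],[0,0.3,0],1]
    - [[0,0,0],[0,0.55,0],1]
    - [[0,0,0],[0,0.7,0],1]
    - [[0,0,0],[0,0.72,0],1]
    - [[0,0,0],[0,0.72,0],1]
    - [[0,0,0],[0,0.72,0],1]
    - [[0,0,0],[0,0.72,0],1]

```text
time: 10.48
tool_pos: [0.5206, 0.3247, 0.1243]
tcp_rot: [0.312, 3.126, -0.0]
wrist_force: [0.3, 1.1, -2.0]
width: 0.117
```

```bash
python3 tg.py|head -2; python3 -c "
from h import *
snap('w5')"
```

```text
[0.5206 0.3247 0.1243] yaw -0.1988 want 0.1885 -0.1983 width 0.11744370871455191 F [ 0.3  1.1 -2. ] t 10.475
driver pick [ 0.5135 -0.1475] d [-0.007  -0.4723] place [0.5188 0.3265] d [-0.0018  0.0018] pick->place [0.0052 0.474 ]
10.475 [0.5205519  0.32474685 0.12434004] [ 3.11790857e-01  3.12606747e+00 -2.10312497e-04] [ 0.0021  0.0017 -0.0021 -0.0018  0.0006 -0.0006]
```

Emit:
move_arm:
  deltas:
    - [[0,0,0],[-0.02,0.02,-0.2],1]
    - [[0,0,0],[-0.02,0.02,-0.4],1]
    - [[0,0,0],[-0.02,0.02,-0.6],1]
    - [[0,0,0],[-0.02,0.02,-0.6],1]
    - [[0,0,0],[-0.02,0.02,-0.6],1]
    - [[0,0,0],[-0.02,0.02,-0.6],1]

```text
time: 11.28
tool_pos: [0.5192, 0.3279, 0.0652]
tcp_rot: [0.31, 3.125, 0.002]
wrist_force: [0.0, 0.7, -0.7]
width: 0.112
```

```bash
python3 tg.py|head -2; python3 -c "
from h import *
snap('w6')"
```

```text
[0.5192 0.3279 0.0652] yaw -0.1979 want 0.1885 -0.1983 width 0.11229156931545768 F [ 0.   0.7 -0.7] t 11.275
driver pick [ 0.5135 -0.1475] d [-0.0057 -0.4755] place [0.5188 0.3265] d [-0.0005 -0.0014] pick->place [0.0052 0.474 ]
11.275 [0.51924774 0.32794774 0.06524264] [3.10138435e-01 3.12470305e+00 1.65361078e-03] [-0.0001 -0.0061 -0.0028  0.0011  0.0008 -0.0001]
```

View pics/w6.png

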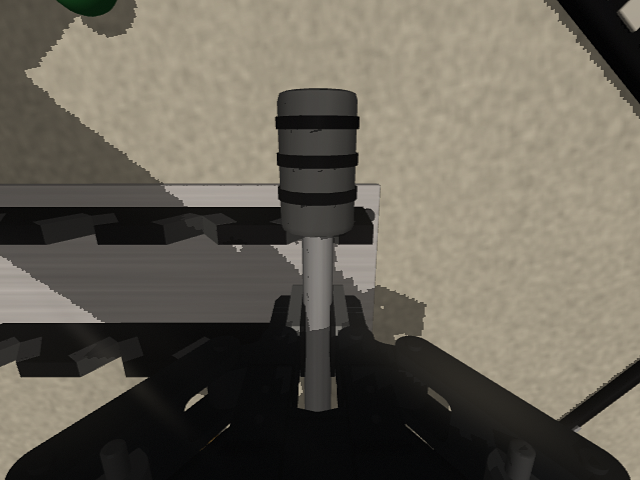

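Emit:
move_arm:
  deltas:
    - [[0,0,0],[0,-0.01,-0.1],1]
    - [[0,0,0],[0,-0.01,-0.25],1]
    - [[0,0,0],[0,-0.01,-0.35],1]
    - [[0,0,0],[0,-0.01,-0.42],1]
    - [[0,0,0],[0,-0.01,-0.43],1]
    - [[0,0,0],[0,-0.01,-0.43],1]
    - [[0,0,0],[0,-0.01,-0.43],1]

```text
time: 12.2
tool_pos: [0.5176, 0.3258, 0.0209]
tcp_rot: [-0.31, -3.125, 0.002]
wrist_force: [-3.2, -4.1, 2.5]
width: 0.112
```

```bash
python3 tg.py|head -2
```

```text
[0.5176 0.3258 0.0209] yaw -0.1978 want 0.1885 -0.1983 width 0.11182418423775593 F [-3.2 -4.1  2.5] t 12.2
driver pick [ 0.5135 -0.1475] d [-0.0041 -0.4733] place [0.5188 0.3265] d [0.0012 0.0007] pick->place [0.0052 0.474 ]
```

Emit:
move_arm:
  deltas:
    - [[0,0,0],[0.01,0.005,0.02],1]
    - [[0,0,0],[0.01,0.005,0.01],1]
    - [[0,0,0],[0.01,0.005,0.01],1]
    - [[0,0,0],[0.01,0.005,0.01],1]

```text
time: 12.7
tool_pos: [0.5195, 0.3269, 0.023]
tcp_rot: [0.31, 3.126, -0.0]
wrist_force: [-3.7, -3.8, 4.5]
width: 0.114
```

Emit:
move_arm:
  deltas:
    - [[0,0,0],[0,0,0],0]
    - [[0,0,0],[0,0,0],0]
    - [[0,0,0],[0,0,0],0]
    - [[0,0,0],[0,0,0],0]

```text
time: 13.2
tool_pos: [0.5196, 0.3272, 0.0223]
tcp_rot: [0.31, 3.126, 0.001]
wrist_force: [-0.1, -0.6, 0.8]
width: 0.496
```

Emit:
move_arm:
  deltas:
    - [[0,0,0],[0,0,0.2],0]
    - [[0,0,0],[0,0,0.5],0]
    - [[0,0,0],[0,0,0.9],0]
    - [[0,0,0],[0,0,1],0]
    - [[0,0,0],[0,0,1],0]

```text
time: 13.82
tool_pos: [0.5202, 0.3275, 0.124]
tcp_rot: [0.31, 3.124, 0.003]
wrist_force: [0.0, 0.1, -0.6]
width: 0.503
```

```bash
python3 tg.py; python3 -c "
from h import *
snap('w7')"
```

```text
[0.5202 0.3275 0.124 ] yaw -0.1978 want 0.1885 -0.1983 width 0.5034326618016876 F [ 0.   0.1 -0.6] t 13.825
driver pick [ 0.5135 -0.1475] d [-0.0067 -0.475 ] place [0.5188 0.3265] d [-0.0015 -0.001 ] pick->place [0.0052 0.474 ]
reamer pick [ 0.5229 -0.2068] d [ 0.0027 -0.5343] place [0.5069 0.2677] d [-0.0133 -0.0598] pick->place [-0.016   0.4745]
impactor pick [ 0.533 -0.266] d [ 0.0128 -0.5934] place [0.4951 0.2089] d [-0.0251 -0.1186] pick->place [-0.0379  0.4748]
sleeve pick [ 0.5464 -0.3245] d [ 0.0262 -0.652 ] place [0.4833 0.15  ] d [-0.0369 -0.1774] pick->place [-0.0631  0.4745]
13.825 [0.52022436 0.32745816 0.12397404] [3.10006914e-01 3.12376930e+00 2.74787195e-03] [ 0.0008  0.0308  0.0395 -0.0007 -0.0073 -0.0009]
```

View pics/w7.png

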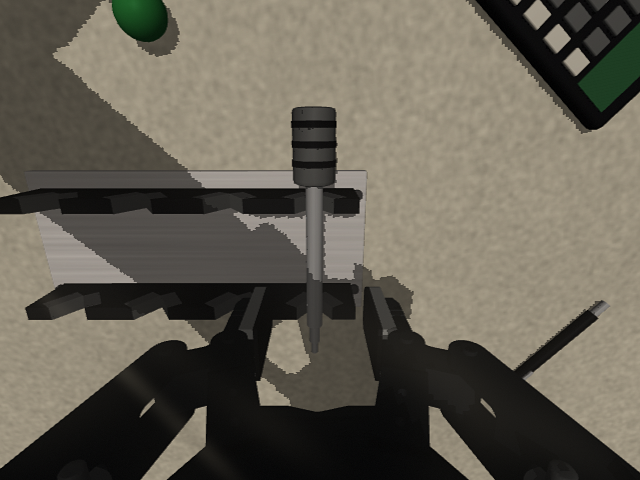

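```bash
cat > chk.py <<'E'
import sys
from tg import *
np.set_printoptions(precision=4,suppress=True)
R={"driver":.09,"reamer":.084,"impactor":.072,"sleeve":.066}
def chk(snapname,names,t=S,a=sa):
    s,i,d=pickle.load(open(f"pics/{snapname}.pkl","rb"));P,u,v=cloud(i,d);q=fr(t,a,P[:,:2])
    for n in names:
        y=X[n][1];m=(abs(q[:,1]-y)<.022)&(abs(q[:,0])<.13)&(P[:,2]>.035)&(P[:,2]<.09)
        sh=m&(abs(q[:,0])<.033)&(abs(q[:,1]-y)<.009);l=np.polyfit(q[sh,0],q[sh,1],1) if sh.sum()>9 else None
        z=[np.percentile(P[sh&(abs(q[:,0]-x)<.012),2],95) if (sh&(abs(q[:,0]-x)<.012)).sum()>9 else None for x in(-.022,.022)]
        print(n,"origin x",q[m,0].min()+R[n],"y line",l,"top z near/far",z)
if __name__=="__main__":chk(sys.argv[1],sys.argv[2:])
E
python3 chk.py w7 driver
```

```text
driver origin x -0.011196549213162044 y line [0.0045 0.09  ] top z near/far [np.float64(0.0471209455932144), np.float64(0.04724116061425302)]
```

Emit:
move_arm:
  deltas:
    - [[0,0,0.02],[0,-0.3,0],0]
    - [[0,0,0.04],[0,-0.7,0],0]
    - [[0,0,0.06],[0,-1,0],0]

```text
time: 14.25
tool_pos: [0.5176, 0.2251, 0.1199]
tcp_rot: [-0.161, -3.134, 0.003]
wrist_force: [-0.3, 0.8, 0.4]
width: 0.5
```

Emit:
move_arm:
  deltas:
    - [[0,0,0.02],[0,-0.4,0],0]
    - [[0,0,0.04],[0,-0.8,0],0]
    - [[0,0,0.06],[0,-1,0],0]

```text
time: 14.62
tool_pos: [0.5176, 0.1248, 0.12]
tcp_rot: [-0.015, -3.137, 0.002]
wrist_force: [0.4, 0.8, 0.4]
width: 0.5
```

Emit:
move_arm:
  deltas:
    - [[0,0,0.02],[0,-0.4,0],0]
    - [[0,0,0.04],[0,-0.8,0],0]
    - [[0,0,0.06],[0,-1,0],0]

```text
time: 15.0
tool_pos: [0.5176, 0.0252, 0.1202]
tcp_rot: [0.132, -3.135, 0.0]
wrist_force: [0.4, 0.0, -0.2]
width: 0.5
```

Emit:
move_arm:
  deltas:
    - [[0,0,0.02],[0,-0.4,0],0]
    - [[0,0,0.04],[0,-0.8,0],0]
    - [[0,0,0.066],[0,-1,0],0]

```text
time: 15.38
tool_pos: [0.5177, -0.0745, 0.1202]
tcp_rot: [0.295, -3.124, -0.001]
wrist_force: [0.9, 0.1, -0.3]
width: 0.5
```

Emit:
move_arm:
  deltas:
    - [[0,0,0],[0,-0.4,0],0]
    - [[0,0,0],[0,-0.7,0],0]
    - [[0,0,0],[0,-1,0],0]

```text
time: 15.75
tool_pos: [0.5178, -0.1735, 0.1201]
tcp_rot: [0.295, -3.124, -0.003]
wrist_force: [-0.2, -0.4, 0.6]
width: 0.503
```

Emit:
move_arm:
  deltas:
    - [[0,0,0],[0.03,-0.2,0],0]
    - [[0,0,0],[0.03,-0.34,0],0]
    - [[0,0,0],[0.03,-0.34,-0.1],0]
    - [[0,0,0],[0.03,-0.34,-0.3],0]
    - [[0,0,0],[0.03,-0.34,-0.3],0]
    - [[0,0,0],[0.03,-0.34,-0.3],0]
    - [[0,0,0],[0.03,-0.34,-0.3],0]

```text
time: 16.62
tool_pos: [0.5231, -0.2069, 0.0931]
tcp_rot: [-0.296, 3.126, -0.001]
wrist_force: [-0.6, 0.2, -0.2]
width: 0.499
```

```bash
python3 tg.py|head -3; python3 -c "
from h import *
snap('w8')
from chk import *
chk('w8',['reamer','impactor','sleeve'],T,ta)"
```

```text
[ 0.5231 -0.2069  0.0931] yaw 0.189 want 0.1885 -0.1983 width 0.4991940717602053 F [-0.6  0.2 -0.2] t 16.625
driver pick [ 0.5135 -0.1475] d [-0.0095  0.0594] place [0.5188 0.3265] d [-0.0043  0.5334] pick->place [0.0052 0.474 ]
reamer pick [ 0.5229 -0.2068] d [-0.0002  0.0001] place [0.5069 0.2677] d [-0.0161  0.4746] pick->place [-0.016   0.4745]
16.625 [ 0.52307711 -0.20690441  0.09310983] [-2.96389339e-01  3.12628066e+00 -1.00634907e-03] [-0.004  -0.0019 -0.0047 -0.0023 -0.0013  0.0003]
reamer origin x -0.01350289814531161 y line [0.0046 0.0302] top z near/far [np.float64(0.05111885994434875), np.float64(0.051221880263094044)]
impactor origin x -0.014916091139026297 y line [-0.0178 -0.0287] top z near/far [np.float64(0.05104359478100705), np.float64(0.051105917294698086)]
sleeve origin x -0.012391459694961152 y line [ 0.0025 -0.0874] top z near/far [np.float64(0.05084630778977178), np.float64(0.0508781695338869)]
```

Emit:
move_arm:
  deltas:
    - [[0,0,0],[0,0,-0.2],0]
    - [[0,0,0],[0,0,-0.4],0]
    - [[0,0,0],[0,0,-0.6],0]
    - [[0,0,0],[0,0,-0.67],0]
    - [[0,0,0],[0,0,-0.67],0]
    - [[0,0,0],[0,0,-0.67],0]

```text
time: 17.42
tool_pos: [0.5233, -0.2074, 0.0263]
tcp_rot: [-0.296, 3.126, -0.001]
wrist_force: [0.2, 0.5, 0.2]
width: 0.5
```

Emit:
move_arm:
  deltas:
    - [[0,0,0],[0,0,0],1]
    - [[0,0,0],[0,0,0],1]
    - [[0,0,0],[0,0,0],1]
    - [[0,0,0],[0,0,0],1]
    - [[0,0,0],[0,0,0],1]
    - [[0,0,0],[0,0,0],1]

```text
time: 18.18
tool_pos: [0.5229, -0.2073, 0.0261]
tcp_rot: [-0.296, 3.127, -0.001]
wrist_force: [-1.5, -1.2, 6.1]
width: 0.115
```

Emit:
move_arm:
  deltas:
    - [[0,0,0],[0,0,0.1],1]
    - [[0,0,0],[0,0,0.3],1]
    - [[0,0,0],[0,0,0.6],1]
    - [[0,0,0],[0,0,0.9],1]
    - [[0,0,0],[0,0,1],1]
    - [[0,0,0],[0,0,1],1]
    - [[0,0,0],[0,0,1],1]

```text
time: 19.05
tool_pos: [0.5213, -0.2065, 0.1237]
tcp_rot: [0.296, -3.125, -0.002]
wrist_force: [-0.3, -0.9, -1.3]
width: 0.112
```

```bash
python3 tg.py|head -3
```

```text
[ 0.5213 -0.2065  0.1237] yaw 0.1886 want 0.1885 -0.1983 width 0.11226196698570247 F [-0.3 -0.9 -1.3] t 19.05
driver pick [ 0.5135 -0.1475] d [-0.0077  0.059 ] place [0.5188 0.3265] d [-0.0025  0.533 ] pick->place [0.0052 0.474 ]
reamer pick [ 0.5229 -0.2068] d [ 0.0017 -0.0003] place [0.5069 0.2677] d [-0.0143  0.4742] pick->place [-0.016   0.4745]
```

Emit:
move_arm:
  deltas:
    - [[0,0,0],[0,0.15,0],1]
    - [[0,0,-0.02],[-0.01,0.4,0],1]
    - [[0,0,-0.04],[-0.02,0.7,0],1]
    - [[0,0,-0.062],[-0.04,1,0],1]

```text
time: 19.55
tool_pos: [0.5175, -0.1051, 0.1242]
tcp_rot: [0.141, -3.137, -0.002]
wrist_force: [-0.1, 0.8, -1.6]
width: 0.116
```

Emit:
move_arm:
  deltas:
    - [[0,0,-0.02],[-0.01,0.33,0],1]
    - [[0,0,-0.04],[-0.02,0.67,0],1]
    - [[0,0,-0.062],[-0.04,1,0],1]

```text
time: 19.92
tool_pos: [0.5133, -0.005, 0.1243]
tcp_rot: [-0.011, -3.14, -0.001]
wrist_force: [1.1, 0.7, -2.2]
width: 0.115
```

Emit:
move_arm:
  deltas:
    - [[0,0,-0.02],[-0.01,0.33,0],1]
    - [[0,0,-0.04],[-0.02,0.67,0],1]
    - [[0,0,-0.062],[-0.04,1,0],1]

```text
time: 20.3
tool_pos: [0.5092, 0.0948, 0.1243]
tcp_rot: [-0.164, -3.136, -0.0]
wrist_force: [0.2, -0.8, -1.3]
width: 0.113
```

Emit:
move_arm:
  deltas:
    - [[0,0,-0.02],[-0.01,0.33,0],1]
    - [[0,0,-0.04],[-0.02,0.67,0],1]
    - [[0,0,-0.06],[-0.04,1,0],1]

```text
time: 20.68
tool_pos: [0.505, 0.1947, 0.1243]
tcp_rot: [-0.311, -3.124, 0.001]
wrist_force: [1.4, 0.1, -1.7]
width: 0.115
```

Emit:
move_arm:
  deltas:
    - [[0,0,0],[0,0.3,0],1]
    - [[0,0,0],[0,0.55,0],1]
    - [[0,0,0],[0,0.72,0],1]
    - [[0,0,0],[0,0.74,0],1]
    - [[0,0,0],[0,0.74,-0.2],1]
    - [[0,0,0],[0,0.74,-0.4],1]
    - [[0,0,0],[0,0.74,-0.6],1]
    - [[0,0,0],[0,0.74,-0.6],1]
    - [[0,0,0],[0,0.74,-0.6],1]
    - [[0,0,0],[0,0.74,-0.6],1]

```text
time: 21.92
tool_pos: [0.5073, 0.2673, 0.0662]
tcp_rot: [0.31, 3.125, 0.002]
wrist_force: [0.1, -0.4, -0.7]
width: 0.114
```

```bash
python3 tg.py|head -3; python3 -c "
from h import *
snap('w9')
from chk import *
chk('w9',['driver','reamer'])"
```

```text
[0.5073 0.2673 0.0662] yaw -0.198 want 0.1885 -0.1983 width 0.11448009763169079 F [ 0.1 -0.4 -0.7] t 21.925
driver pick [ 0.5135 -0.1475] d [ 0.0062 -0.4148] place [0.5188 0.3265] d [0.0114 0.0592] pick->place [0.0052 0.474 ]
reamer pick [ 0.5229 -0.2068] d [ 0.0156 -0.4741] place [0.5069 0.2677] d [-0.0004  0.0004] pick->place [-0.016   0.4745]
21.925 [0.50732321 0.26729634 0.06624824] [3.10308427e-01 3.12457817e+00 1.50634028e-03] [ 0.0032 -0.006  -0.0011 -0.0008  0.0003 -0.0006]
driver origin x -0.01114379755703987 y line [0.0046 0.0884] top z near/far [np.float64(0.04713460308756705), np.float64(0.04707593198950377)]
reamer origin x -0.012160450165928469 y line [0.0069 0.0303] top z near/far [np.float64(0.08991384327349436), np.float64(0.08986721253940567)]
```

Emit:
move_arm:
  deltas:
    - [[0,0,0],[0,0,-0.1],1]
    - [[0,0,0],[0,0,-0.25],1]
    - [[0,0,0],[0,0,-0.35],1]
    - [[0,0,0],[0,0,-0.42],1]
    - [[0,0,0],[0.005,0,-0.43],1]
    - [[0,0,0],[0.005,0,-0.43],1]
    - [[0,0,0],[0.005,0,-0.43],1]
    - [[0,0,0],[0.005,0,-0.43],1]

```text
time: 22.98
tool_pos: [0.5058, 0.2669, 0.022]
tcp_rot: [-0.31, -3.124, 0.001]
wrist_force: [-4.4, 0.7, 3.5]
width: 0.112
```

```bash
python3 tg.py|head -3
```

```text
[0.5058 0.2669 0.022 ] yaw -0.198 want 0.1885 -0.1983 width 0.11234078355986561 F [-4.4  0.7  3.5] t 22.975
driver pick [ 0.5135 -0.1475] d [ 0.0078 -0.4144] place [0.5188 0.3265] d [0.013  0.0596] pick->place [0.0052 0.474 ]
reamer pick [ 0.5229 -0.2068] d [ 0.0172 -0.4737] place [0.5069 0.2677] d [0.0012 0.0008] pick->place [-0.016   0.4745]
```

Emit:
move_arm:
  deltas:
    - [[0,0,0],[0.01,0.005,0.015],1]
    - [[0,0,0],[0.01,0.005,0.01],1]
    - [[0,0,0],[0.01,0.005,0.005],1]
    - [[0,0,0],[0.01,0.005,0.005],0]
    - [[0,0,0],[0.01,0.005,0.005],0]
    - [[0,0,0],[0.01,0.005,0.005],0]
    - [[0,0,0],[0.01,0.005,0.005],0]

```text
time: 23.85
tool_pos: [0.5079, 0.2675, 0.0227]
tcp_rot: [0.31, 3.126, 0.0]
wrist_force: [0.0, -0.3, 0.1]
width: 0.5
```

Emit:
move_arm:
  deltas:
    - [[0,0,0],[0,0,0.2],0]
    - [[0,0,0],[0,0,0.5],0]
    - [[0,0,0],[0,0,0.9],0]
    - [[0,0,0],[0,0,1],0]
    - [[0,0,0],[0,0,1],0]

```text
time: 24.48
tool_pos: [0.5087, 0.2679, 0.1244]
tcp_rot: [0.31, 3.124, 0.002]
wrist_force: [0.2, -0.2, -0.4]
width: 0.498
```

```bash
python3 tg.py; python3 -c "
from h import *
snap('w10')
from chk import *
chk('w10',['driver','reamer'])"
```

```text
[0.5087 0.2679 0.1244] yaw -0.1978 want 0.1885 -0.1983 width 0.498464485297359 F [ 0.2 -0.2 -0.4] t 24.475
driver pick [ 0.5135 -0.1475] d [ 0.0048 -0.4154] place [0.5188 0.3265] d [0.01   0.0586] pick->place [0.0052 0.474 ]
reamer pick [ 0.5229 -0.2068] d [ 0.0142 -0.4747] place [0.5069 0.2677] d [-0.0018 -0.0002] pick->place [-0.016   0.4745]
impactor pick [ 0.533 -0.266] d [ 0.0242 -0.5339] place [0.4951 0.2089] d [-0.0136 -0.059 ] pick->place [-0.0379  0.4748]
sleeve pick [ 0.5464 -0.3245] d [ 0.0376 -0.5924] place [0.4833 0.15  ] d [-0.0254 -0.1178] pick->place [-0.0631  0.4745]
24.475 [0.50873602 0.26787289 0.12440434] [3.09981799e-01 3.12370034e+00 2.38292336e-03] [ 0.0001  0.0301  0.0388 -0.0012 -0.0058 -0.0005]
driver origin x -0.011075781671379126 y line [0.0038 0.0888] top z near/far [np.float64(0.04723701869935711), np.float64(0.04728367388817408)]
reamer origin x -0.010801465193057969 y line [0.006 0.03 ] top z near/far [np.float64(0.047071084871112584), np.float64(0.04720603819242327)]
```

View pics/w10.png

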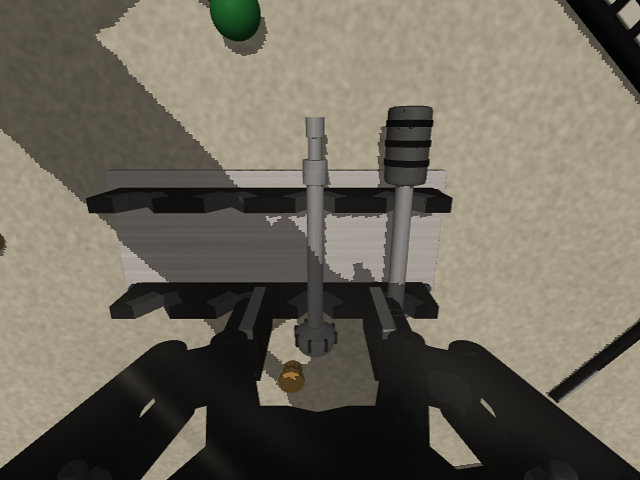

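Emit:
move_arm:
  deltas:
    - [[0,0,0.02],[0,-0.3,0],0]
    - [[0,0,0.04],[0,-0.7,0],0]
    - [[0,0,0.06],[0.04,-1,0],0]

```text
time: 24.9
tool_pos: [0.5099, 0.1659, 0.1204]
tcp_rot: [-0.16, -3.133, 0.002]
wrist_force: [0.1, 0.0, 0.7]
width: 0.502
```

Emit:
move_arm:
  deltas:
    - [[0,0,0.02],[0,-0.4,0],0]
    - [[0,0,0.04],[0,-0.8,0],0]
    - [[0,0,0.06],[0.05,-1,0],0]

```text
time: 25.28
tool_pos: [0.5148, 0.0656, 0.1205]
tcp_rot: [-0.015, -3.137, 0.001]
wrist_force: [0.3, 0.6, -0.9]
width: 0.496
```

Emit:
move_arm:
  deltas:
    - [[0,0,0.02],[0,-0.4,0],0]
    - [[0,0,0.04],[0,-0.8,0],0]
    - [[0,0,0.06],[0.05,-1,0],0]

```text
time: 25.65
tool_pos: [0.5199, -0.0341, 0.1206]
tcp_rot: [0.132, -3.135, -0.001]
wrist_force: [0.1, -0.1, -0.2]
width: 0.501
```

Emit:
move_arm:
  deltas:
    - [[0,0,0.02],[0,-0.4,0],0]
    - [[0,0,0.04],[0,-0.8,0],0]
    - [[0,0,0.066],[0.05,-1,0],0]

```text
time: 26.02
tool_pos: [0.5251, -0.1339, 0.1206]
tcp_rot: [0.295, -3.124, -0.002]
wrist_force: [-0.2, 0.4, -1.4]
width: 0.497
```

Emit:
move_arm:
  deltas:
    - [[0,0,0],[0,-0.4,0],0]
    - [[0,0,0],[0,-0.7,0],0]
    - [[0,0,0],[0.05,-1,0],0]

```text
time: 26.4
tool_pos: [0.5301, -0.2328, 0.1204]
tcp_rot: [0.295, -3.124, -0.004]
wrist_force: [1.0, 0.0, -0.1]
width: 0.502
```

Emit:
move_arm:
  deltas:
    - [[0,0,0],[0,-0.2,0],0]
    - [[0,0,0],[0,-0.34,0],0]
    - [[0,0,0],[0,-0.34,-0.1],0]
    - [[0,0,0],[0,-0.34,-0.3],0]
    - [[0,0,0],[0,-0.34,-0.3],0]
    - [[0,0,0],[0,-0.34,-0.3],0]
    - [[0,0,0],[0,-0.34,-0.3],0]

```text
time: 27.28
tool_pos: [0.5324, -0.2664, 0.0933]
tcp_rot: [-0.297, 3.127, -0.001]
wrist_force: [0.2, -0.6, 0.2]
width: 0.499
```

```bash
python3 tg.py|grep -v er; python3 tg.py|head -1;python3 -c "
from h import *
snap('w11')
from chk import *
chk('w11',['impactor','sleeve'],T,ta)"
```

```text
[ 0.5324 -0.2664  0.0933] yaw 0.1891 want 0.1885 -0.1983 width 0.4994683659265784 F [ 0.2 -0.6  0.2] t 27.275
impactor pick [ 0.533 -0.266] d [0.0006 0.0004] place [0.4951 0.2089] d [-0.0373  0.4752] pick->place [-0.0379  0.4748]
sleeve pick [ 0.5464 -0.3245] d [ 0.014  -0.0581] place [0.4833 0.15  ] d [-0.0491  0.4164] pick->place [-0.0631  0.4745]
[ 0.5324 -0.2664  0.0933] yaw 0.1891 want 0.1885 -0.1983 width 0.4994683659265784 F [ 0.2 -0.6  0.2] t 27.275
27.275 [ 0.53240039 -0.26639315  0.09331562] [-2.96534050e-01  3.12675301e+00 -8.44927105e-04] [-0.003  -0.0036 -0.005  -0.0008 -0.0017 -0.0008]
impactor origin x -0.014792327631333063 y line [-0.0025 -0.0297] top z near/far [np.float64(0.05112529232272857), np.float64(0.051256659707938364)]
sleeve origin x -0.012261205080987533 y line [-0.0215 -0.0887] top z near/far [np.float64(0.051051575067184225), np.float64(0.05104077666555361)]
```

Emit:
move_arm:
  deltas:
    - [[0,0,0],[0.005,0.005,-0.2],0]
    - [[0,0,0],[0.005,0.005,-0.4],0]
    - [[0,0,0],[0.005,0.005,-0.6],0]
    - [[0,0,0],[0.005,0.005,-0.67],0]
    - [[0,0,0],[0.005,0.005,-0.67],0]
    - [[0,0,0],[0.005,0.005,-0.67],0]

```text
time: 28.08
tool_pos: [0.533, -0.2664, 0.0263]
tcp_rot: [-0.296, 3.127, -0.001]
wrist_force: [-0.6, -0.1, -0.5]
width: 0.497
```

Emit:
move_arm:
  deltas:
    - [[0,0,0],[0,0,0],1]
    - [[0,0,0],[0,0,0],1]
    - [[0,0,0],[0,0,0],1]
    - [[0,0,0],[0,0,0],1]
    - [[0,0,0],[0,0,0],1]
    - [[0,0,0],[0,0,0],1]

```text
time: 28.82
tool_pos: [0.533, -0.2665, 0.0267]
tcp_rot: [-0.296, 3.126, -0.002]
wrist_force: [-0.1, -0.6, 4.7]
width: 0.115
```

Emit:
move_arm:
  deltas:
    - [[0,0,0],[0,0,0.1],1]
    - [[0,0,0],[0,0,0.3],1]
    - [[0,0,0],[0,0,0.6],1]
    - [[0,0,0],[0,0,0.9],1]
    - [[0,0,0],[0,0,1],1]
    - [[0,0,0],[0,0,1],1]
    - [[0,0,0],[0,0,1],1]

```text
time: 29.7
tool_pos: [0.5314, -0.2654, 0.1244]
tcp_rot: [0.296, -3.126, -0.002]
wrist_force: [-0.4, 0.3, -1.8]
width: 0.115
```

```bash
python3 tg.py
```

```text
[ 0.5314 -0.2654  0.1244] yaw 0.1886 want 0.1885 -0.1983 width 0.11489684976665712 F [-0.4  0.3 -1.8] t 29.7
driver pick [ 0.5135 -0.1475] d [-0.0179  0.1179] place [0.5188 0.3265] d [-0.0127  0.5919] pick->place [0.0052 0.474 ]
reamer pick [ 0.5229 -0.2068] d [-0.0085  0.0586] place [0.5069 0.2677] d [-0.0245  0.5331] pick->place [-0.016   0.4745]
impactor pick [ 0.533 -0.266] d [ 0.0016 -0.0006] place [0.4951 0.2089] d [-0.0363  0.4743] pick->place [-0.0379  0.4748]
sleeve pick [ 0.5464 -0.3245] d [ 0.015  -0.0591] place [0.4833 0.15  ] d [-0.0481  0.4154] pick->place [-0.0631  0.4745]
```

Emit:
move_arm:
  deltas:
    - [[0,0,0],[0,0.15,0],1]
    - [[0,0,-0.02],[-0.03,0.4,0],1]
    - [[0,0,-0.04],[-0.06,0.7,0],1]
    - [[0,0,-0.062],[-0.09,1,0],1]

```text
time: 30.2
tool_pos: [0.5224, -0.164, 0.1246]
tcp_rot: [0.141, -3.136, -0.002]
wrist_force: [0.7, -0.4, -0.7]
width: 0.112
```

Emit:
move_arm:
  deltas:
    - [[0,0,-0.02],[-0.03,0.33,0],1]
    - [[0,0,-0.04],[-0.06,0.67,0],1]
    - [[0,0,-0.062],[-0.09,1,0],1]

```text
time: 30.58
tool_pos: [0.5132, -0.0639, 0.1247]
tcp_rot: [-0.011, -3.14, -0.001]
wrist_force: [-0.4, 0.6, -1.8]
width: 0.11
```

Emit:
move_arm:
  deltas:
    - [[0,0,-0.02],[-0.03,0.33,0],1]
    - [[0,0,-0.04],[-0.06,0.67,0],1]
    - [[0,0,-0.062],[-0.1,1,0],1]

```text
time: 30.95
tool_pos: [0.503, 0.0359, 0.1248]
tcp_rot: [-0.164, -3.135, -0.0]
wrist_force: [0.9, -0.4, -1.6]
width: 0.114
```

Emit:
move_arm:
  deltas:
    - [[0,0,-0.02],[-0.03,0.33,0],1]
    - [[0,0,-0.04],[-0.06,0.67,0],1]
    - [[0,0,-0.06],[-0.1,1,0],1]

```text
time: 31.32
tool_pos: [0.4929, 0.1357, 0.1248]
tcp_rot: [-0.311, -3.124, 0.0]
wrist_force: [-0.1, 0.5, -1.1]
width: 0.114
```

Emit:
move_arm:
  deltas:
    - [[0,0,0],[0,0.3,0],1]
    - [[0,0,0],[0,0.55,0],1]
    - [[0,0,0],[0,0.72,0],1]
    - [[0,0,0],[0,0.74,0],1]
    - [[0,0,0],[0,0.74,-0.2],1]
    - [[0,0,0],[0,0.74,-0.4],1]
    - [[0,0,0],[0,0.74,-0.6],1]
    - [[0,0,0],[0,0.74,-0.6],1]
    - [[0,0,0],[0,0.74,-0.6],1]
    - [[0,0,0],[0,0.74,-0.6],1]

```text
time: 32.58
tool_pos: [0.4954, 0.2081, 0.067]
tcp_rot: [0.311, 3.124, 0.001]
wrist_force: [0.2, -0.6, -1.4]
width: 0.111
```

```bash
python3 tg.py|sed -n '1p;4p'; python3 -c "
from h import *
snap('w12')
from chk import *
chk('w12',['driver','reamer','impactor'])"
```

```text
[0.4954 0.2081 0.067 ] yaw -0.1981 want 0.1885 -0.1983 width 0.11088680450715226 F [ 0.2 -0.6 -1.4] t 32.575
impactor pick [ 0.533 -0.266] d [ 0.0376 -0.4741] place [0.4951 0.2089] d [-0.0003  0.0007] pick->place [-0.0379  0.4748]
32.575 [0.49538758 0.20811212 0.06697758] [3.10520942e-01 3.12431209e+00 1.33892522e-03] [ 0.0032 -0.0005  0.001  -0.0011 -0.0016  0.0001]
driver origin x -0.011056080152628156 y line [0.0002 0.0872] top z near/far [np.float64(0.0471761336630261), np.float64(0.047191920789569894)]
reamer origin x -0.010586493353933121 y line [0.004  0.0284] top z near/far [np.float64(0.047107030523162854), np.float64(0.047213288195421775)]
impactor origin x -0.012173715100703503 y line [-0.0014 -0.03  ] top z near/far [np.float64(0.08991357158506529), np.float64(0.08990798432629221)]
```

Emit:
move_arm:
  deltas:
    - [[0,0,0],[0,0.005,-0.1],1]
    - [[0,0,0],[0,0.005,-0.25],1]
    - [[0,0,0],[0,0.005,-0.35],1]
    - [[0,0,0],[0,0.005,-0.42],1]
    - [[0,0,0],[0,0.005,-0.435],1]
    - [[0,0,0],[0,0.005,-0.435],1]
    - [[0,0,0],[0,0.005,-0.435],1]
    - [[0,0,0],[0,0.005,-0.435],1]

```text
time: 33.62
tool_pos: [0.4935, 0.2082, 0.0225]
tcp_rot: [-0.31, -3.124, 0.002]
wrist_force: [-4.7, -1.2, 5.9]
width: 0.113
```

Emit:
move_arm:
  deltas:
    - [[0,0,0],[0.003,0,0],0]
    - [[0,0,0],[0.003,0,0],0]
    - [[0,0,0],[0.003,0,0],0]
    - [[0,0,0],[0.003,0,0],0]

```text
time: 34.12
tool_pos: [0.4948, 0.2085, 0.0222]
tcp_rot: [0.31, 3.126, 0.0]
wrist_force: [-0.2, -0.5, -0.1]
width: 0.502
```

Emit:
move_arm:
  deltas:
    - [[0,0,0],[0,0,0.2],0]
    - [[0,0,0],[0,0,0.5],0]
    - [[0,0,0],[0,0,0.9],0]
    - [[0,0,0],[0,0,1],0]
    - [[0,0,0],[0,0,1],0]

```text
time: 34.75
tool_pos: [0.4952, 0.2087, 0.1228]
tcp_rot: [0.31, 3.125, 0.001]
wrist_force: [-0.3, 1.0, -0.1]
width: 0.5
```

```bash
python3 tg.py|sed -n '1p;5p'; python3 -c "
from h import *
snap('w13')
from chk import *
chk('w13',['driver','reamer','impactor'])"
```

```text
[0.4952 0.2087 0.1228] yaw -0.1978 want 0.1885 -0.1983 width 0.5001486298120201 F [-0.3  1.  -0.1] t 34.75
sleeve pick [ 0.5464 -0.3245] d [ 0.0512 -0.5332] place [0.4833 0.15  ] d [-0.0119 -0.0586] pick->place [-0.0631  0.4745]
34.75 [0.49521241 0.20865553 0.12280791] [3.10096279e-01 3.12472269e+00 1.10368083e-03] [-0.0022  0.025   0.0336  0.0008 -0.0034 -0.0004]
driver origin x -0.010997113036092868 y line [0.0007 0.0878] top z near/far [np.float64(0.04728123607793796), np.float64(0.0471680412247291)]
reamer origin x -0.010653381633320691 y line [0.0084 0.0289] top z near/far [np.float64(0.047069009114784933), np.float64(0.04722121098374163)]
impactor origin x -0.013691073467049994 y line [ 0.0062 -0.0301] top z near/far [np.float64(0.04708810036874422), np.float64(0.04713023772435257)]
```

View pics/w13.png

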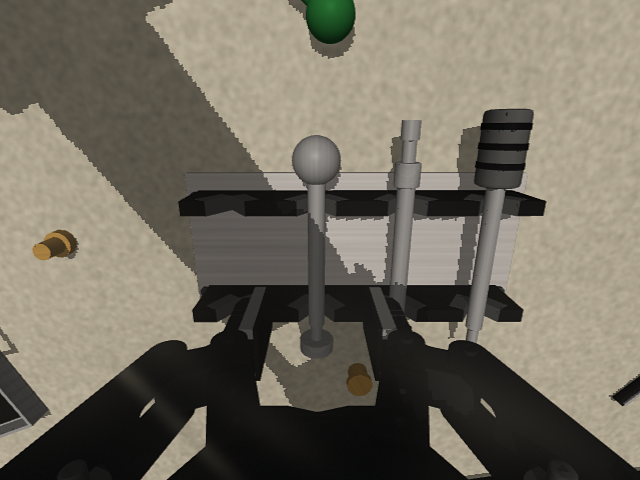

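Emit:
move_arm:
  deltas:
    - [[0,0,0.02],[0.03,-0.3,0],0]
    - [[0,0,0.04],[0.06,-0.7,0],0]
    - [[0,0,0.06],[0.1,-1,0],0]

```text
time: 35.17
tool_pos: [0.5029, 0.107, 0.1199]
tcp_rot: [-0.161, -3.133, 0.002]
wrist_force: [-0.4, 0.6, -0.1]
width: 0.502
```

Emit:
move_arm:
  deltas:
    - [[0,0,0.02],[0.03,-0.4,0],0]
    - [[0,0,0.04],[0.06,-0.8,0],0]
    - [[0,0,0.06],[0.1,-1,0],0]

```text
time: 35.55
tool_pos: [0.513, 0.0067, 0.1199]
tcp_rot: [-0.015, -3.137, 0.0]
wrist_force: [-0.3, -0.1, 0.6]
width: 0.503
```

Emit:
move_arm:
  deltas:
    - [[0,0,0.02],[0.03,-0.4,0],0]
    - [[0,0,0.04],[0.06,-0.8,0],0]
    - [[0,0,0.06],[0.1,-1,0],0]

```text
time: 35.92
tool_pos: [0.5231, -0.093, 0.1199]
tcp_rot: [0.132, -3.135, -0.001]
wrist_force: [0.1, 0.7, 0.3]
width: 0.501
```

Emit:
move_arm:
  deltas:
    - [[0,0,0.02],[0.03,-0.4,0],0]
    - [[0,0,0.04],[0.06,-0.8,0],0]
    - [[0,0,0.066],[0.1,-1,0],0]

```text
time: 36.3
tool_pos: [0.5332, -0.1929, 0.1198]
tcp_rot: [0.295, -3.124, -0.002]
wrist_force: [-0.0, 0.2, -0.1]
width: 0.498
```

Emit:
move_arm:
  deltas:
    - [[0,0,0],[0.03,-0.4,0],0]
    - [[0,0,0],[0.06,-0.7,0],0]
    - [[0,0,0],[0.1,-1,0],0]

```text
time: 36.67
tool_pos: [0.5433, -0.2918, 0.1195]
tcp_rot: [0.295, -3.124, -0.004]
wrist_force: [-0.1, 0.6, 0.8]
width: 0.5
```

Emit:
move_arm:
  deltas:
    - [[0,0,0],[0.02,-0.2,0],0]
    - [[0,0,0],[0.02,-0.33,0],0]
    - [[0,0,0],[0.02,-0.33,-0.1],0]
    - [[0,0,0],[0.02,-0.33,-0.3],0]
    - [[0,0,0],[0.02,-0.33,-0.3],0]
    - [[0,0,0],[0.02,-0.33,-0.3],0]
    - [[0,0,0],[0.02,-0.33,-0.3],0]

```text
time: 37.55
tool_pos: [0.5472, -0.3244, 0.0929]
tcp_rot: [-0.296, 3.127, -0.001]
wrist_force: [0.0, -0.5, -0.4]
width: 0.501
```

```bash
python3 tg.py|sed -n '1p;5p';python3 -c "
from h import *
snap('w14')
from chk import *
chk('w14',['sleeve'],T,ta)"
```

```text
[ 0.5472 -0.3244  0.0929] yaw 0.1891 want 0.1885 -0.1983 width 0.500785053944559 F [ 0.  -0.5 -0.4] t 37.55
sleeve pick [ 0.5464 -0.3245] d [-0.0008 -0.0001] place [0.4833 0.15  ] d [-0.0639  0.4745] pick->place [-0.0631  0.4745]
37.55 [ 0.54719969 -0.32444048  0.09288746] [-2.96470567e-01  3.12672353e+00 -1.03657198e-03] [-0.0022 -0.0038 -0.0048 -0.0024 -0.0012  0.0021]
sleeve origin x -0.012193612299722253 y line [ 0.0048 -0.0898] top z near/far [np.float64(0.05108920111873609), np.float64(0.051115885551958326)]
```

Emit:
move_arm:
  deltas:
    - [[0,0,0],[-0.008,0,-0.2],0]
    - [[0,0,0],[-0.008,0,-0.4],0]
    - [[0,0,0],[-0.008,0,-0.6],0]
    - [[0,0,0],[-0.008,0,-0.67],0]
    - [[0,0,0],[-0.008,0,-0.67],0]
    - [[0,0,0],[-0.008,0,-0.67],0]

```text
time: 38.35
tool_pos: [0.5465, -0.3249, 0.0259]
tcp_rot: [-0.296, 3.127, -0.001]
wrist_force: [0.1, 0.3, -0.0]
width: 0.498
```

Emit:
move_arm:
  deltas:
    - [[0,0,0],[0,0,0],1]
    - [[0,0,0],[0,0,0],1]
    - [[0,0,0],[0,0,0],1]
    - [[0,0,0],[0,0,0],1]
    - [[0,0,0],[0,0,0],1]
    - [[0,0,0],[0,0,0],1]

```text
time: 39.1
tool_pos: [0.5465, -0.325, 0.0262]
tcp_rot: [-0.296, 3.127, -0.002]
wrist_force: [-0.6, -0.5, 6.1]
width: 0.117
```

Emit:
move_arm:
  deltas:
    - [[0,0,0],[0,0,0.1],1]
    - [[0,0,0],[0,0,0.3],1]
    - [[0,0,0],[0,0,0.6],1]
    - [[0,0,0],[0,0,0.9],1]
    - [[0,0,0],[0,0,1],1]
    - [[0,0,0],[0,0,1],1]
    - [[0,0,0],[0,0,1],1]

```text
time: 39.98
tool_pos: [0.5449, -0.3239, 0.1238]
tcp_rot: [0.296, -3.126, -0.002]
wrist_force: [0.8, 0.6, -1.7]
width: 0.112
```

```bash
python3 tg.py|sed -n '1p;5p'
```

```text
[ 0.5449 -0.3239  0.1238] yaw 0.1886 want 0.1885 -0.1983 width 0.11162521532281654 F [ 0.8  0.6 -1.7] t 39.975
sleeve pick [ 0.5464 -0.3245] d [ 0.0014 -0.0006] place [0.4833 0.15  ] d [-0.0616  0.4739] pick->place [-0.0631  0.4745]
```

Total x −0.063, y +0.4745.

Emit:
move_arm:
  deltas:
    - [[0,0,0],[-0.02,0.15,0],1]
    - [[0,0,-0.02],[-0.06,0.4,0],1]
    - [[0,0,-0.04],[-0.1,0.7,0],1]
    - [[0,0,-0.062],[-0.15,1,0],1]

```text
time: 40.48
tool_pos: [0.5298, -0.2224, 0.124]
tcp_rot: [0.141, -3.136, -0.002]
wrist_force: [-0.3, -0.5, -0.8]
width: 0.114
```

Emit:
move_arm:
  deltas:
    - [[0,0,-0.02],[-0.05,0.33,0],1]
    - [[0,0,-0.04],[-0.1,0.67,0],1]
    - [[0,0,-0.062],[-0.15,1,0],1]

```text
time: 40.85
tool_pos: [0.5145, -0.1223, 0.1242]
tcp_rot: [-0.011, -3.14, -0.002]
wrist_force: [0.1, 1.2, -1.6]
width: 0.115
```

Emit:
move_arm:
  deltas:
    - [[0,0,-0.02],[-0.05,0.33,0],1]
    - [[0,0,-0.04],[-0.1,0.67,0],1]
    - [[0,0,-0.062],[-0.15,1,0],1]

```text
time: 41.22
tool_pos: [0.4993, -0.0226, 0.1242]
tcp_rot: [-0.164, -3.135, -0.001]
wrist_force: [0.5, 0.4, -0.5]
width: 0.112
```

Emit:
move_arm:
  deltas:
    - [[0,0,-0.02],[-0.05,0.33,0],1]
    - [[0,0,-0.04],[-0.1,0.67,0],1]
    - [[0,0,-0.06],[-0.15,1,0],1]

```text
time: 41.6
tool_pos: [0.4842, 0.0771, 0.1243]
tcp_rot: [-0.311, -3.124, 0.0]
wrist_force: [-0.3, -0.5, -1.1]
width: 0.113
```

Emit:
move_arm:
  deltas:
    - [[0,0,0],[-0.03,0.3,0],1]
    - [[0,0,0],[-0.03,0.55,0],1]
    - [[0,0,0],[-0.03,0.72,0],1]
    - [[0,0,0],[-0.03,0.745,0],1]
    - [[0,0,0],[-0.03,0.745,-0.2],1]
    - [[0,0,0],[-0.03,0.745,-0.4],1]
    - [[0,0,0],[-0.03,0.745,-0.6],1]
    - [[0,0,0],[-0.03,0.745,-0.6],1]
    - [[0,0,0],[-0.03,0.745,-0.6],1]
    - [[0,0,0],[-0.03,0.745,-0.6],1]

```text
time: 42.85
tool_pos: [0.4839, 0.15, 0.0664]
tcp_rot: [0.31, 3.124, 0.001]
wrist_force: [0.1, -0.5, -1.2]
width: 0.109
```

```bash
python3 tg.py|sed -n '1p;5p'; python3 -c "
from h import *
snap('w15')
from chk import *
chk('w15',['driver','reamer','impactor','sleeve'])"
```

```text
[0.4839 0.15   0.0664] yaw -0.1981 want 0.1885 -0.1983 width 0.10939391254151767 F [ 0.1 -0.5 -1.2] t 42.85
sleeve pick [ 0.5464 -0.3245] d [ 0.0625 -0.4745] place [0.4833 0.15  ] d [-0.0006  0.    ] pick->place [-0.0631  0.4745]
42.85 [0.4838951  0.15000905 0.06640797] [3.10459837e-01 3.12428486e+00 9.68704752e-04] [ 0.0045 -0.0007  0.0017  0.0006 -0.0042 -0.0009]
driver origin x 0.029731749339294872 y line [0.0529 0.0848] top z near/far [np.float64(0.04286277588589996), np.float64(0.047064587373725916)]
reamer origin x -0.01075235760327388 y line [-0.0001  0.0272] top z near/far [np.float64(0.047146722276577756), np.float64(0.04721271892021148)]
impactor origin x -0.013454277465339531 y line [ 0.0042 -0.0316] top z near/far [np.float64(0.04727101177338799), np.float64(0.047030056294229)]
sleeve origin x -0.011710299682725564 y line [ 0.015  -0.0895] top z near/far [np.float64(0.08990963494000273), np.float64(0.08991870426788916)]
```

Emit:
move_arm:
  deltas:
    - [[0,0,0],[0,0,-0.1],1]
    - [[0,0,0],[0,0,-0.25],1]
    - [[0,0,0],[0,0,-0.35],1]
    - [[0,0,0],[0,0,-0.42],1]
    - [[0,0,0],[0,0,-0.43],1]
    - [[0,0,0],[0,0,-0.43],1]
    - [[0,0,0],[0.007,0,-0.42],1]
    - [[0,0,0],[0.007,0,-0.43],1]
    - [[0,0,0],[0.007,0,-0.43],1]

```text
time: 44.02
tool_pos: [0.4827, 0.1493, 0.0224]
tcp_rot: [-0.31, -3.124, 0.002]
wrist_force: [-4.1, -4.6, 7.1]
width: 0.112
```

Emit:
move_arm:
  deltas:
    - [[0,0,0],[0,0,0],0]
    - [[0,0,0],[0,0,0],0]
    - [[0,0,0],[0,0,0],0]
    - [[0,0,0],[0,0,0],0]

```text
time: 44.52
tool_pos: [0.4839, 0.1501, 0.0223]
tcp_rot: [0.31, 3.126, 0.0]
wrist_force: [0.7, 0.7, -0.1]
width: 0.502
```

Emit:
move_arm:
  deltas:
    - [[0,0,0],[0,0,0.2],0]
    - [[0,0,0],[0,0,0.5],0]
    - [[0,0,0],[0,0,0.9],0]
    - [[0,0,0],[0,0,1],0]
    - [[0,0,0],[0,0,1],0]

```text
time: 45.15
tool_pos: [0.4841, 0.1501, 0.1228]
tcp_rot: [0.31, 3.125, 0.001]
wrist_force: [0.3, 0.2, -0.1]
width: 0.501
```

Emit:
move_arm:
  deltas:
    - [[0,0,0],[0.06,0.3,0],0]
    - [[0,0,0],[0.13,0.6,0.1],0]
    - [[0,0,0],[0.13,0.6,0.1],0]
    - [[0,0,0],[0.13,0.6,0.1],0]
    - [[0,0,0],[0.13,0.6,0.1],0]

```text
time: 45.78
tool_pos: [0.4956, 0.2089, 0.131]
tcp_rot: [-0.311, -3.124, 0.002]
wrist_force: [0.2, -0.3, 0.1]
width: 0.497
```

```bash
python3 tg.py|sed -n '1p;4p'; python3 -c "
from h import *
snap('w16')
from chk import *
chk('w16',['driver','reamer','impactor','sleeve'])
print(railfit('w16',S,sa,False))"
```

```text
[0.4956 0.2089 0.131 ] yaw -0.1984 want 0.1885 -0.1983 width 0.4971295493783742 F [ 0.2 -0.3  0.1] t 45.775
impactor pick [ 0.533 -0.266] d [ 0.0374 -0.4749] place [0.4951 0.2089] d [-0.0004 -0.0001] pick->place [-0.0379  0.4748]
45.775 [0.49556806 0.20894236 0.13095438] [-3.10946177e-01 -3.12396590e+00  2.07408172e-03] [-0.0036 -0.0063 -0.007   0.0009 -0.0012  0.001 ]
driver origin x -0.011015100408666254 y line [-0.0013  0.0879] top z near/far [np.float64(0.04735476309229399), np.float64(0.04732754765408131)]
reamer origin x -0.010724007708626415 y line [0.0007 0.0289] top z near/far [np.float64(0.04721690354337293), np.float64(0.04720461724954927)]
impactor origin x -0.013506134114135745 y line [ 0.0059 -0.0299] top z near/far [np.float64(0.04720394998576337), np.float64(0.04713351946674581)]
sleeve origin x -0.01248816042942763 y line [-0.0005 -0.0889] top z near/far [np.float64(0.04702757007443686), np.float64(0.047146258164627225)]
(array([0.5115, 0.2361]), np.float64(-0.20017274855489878))
```

View pics/w16.png

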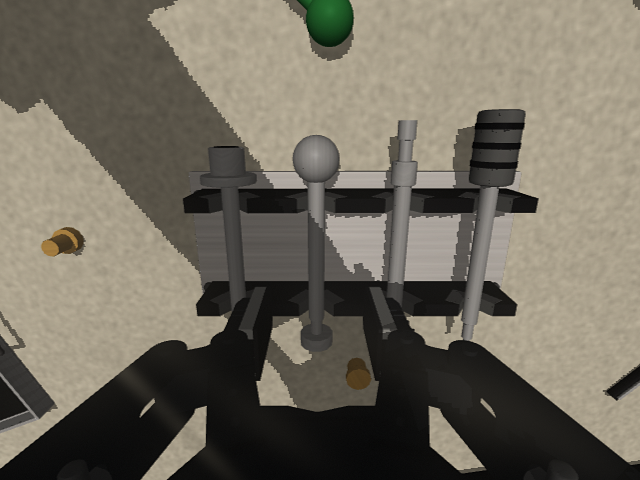

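Emit:
move_arm:
  deltas:
    - [[0,0,0],[-0.01,0,-0.3],0]
    - [[0,0,0],[-0.01,0,-0.6],0]
    - [[0,0,0],[-0.01,0,-0.9],0]
    - [[0,0,0],[-0.01,0,-1],0]

```text
time: 46.32
tool_pos: [0.4937, 0.2087, 0.0301]
tcp_rot: [-0.311, -3.122, 0.003]
wrist_force: [-0.6, 0.2, 0.5]
width: 0.499
```

Emit:
move_arm:
  deltas:
    - [[0,0,0],[0,0,-0.08],0]
    - [[0,0,0],[0,0,-0.08],0]
    - [[0,0,0],[0,0,-0.08],0]
    - [[0,0,0],[0,0,-0.08],0]

```text
time: 46.82
tool_pos: [0.4964, 0.2103, 0.0253]
tcp_rot: [0.31, 3.125, 0.001]
wrist_force: [-1.2, -0.3, -0.3]
width: 0.5
```

```bash
python3 tg.py|sed -n '1p;4p'
```

```text
[0.4964 0.2103 0.0253] yaw -0.1977 want 0.1885 -0.1983 width 0.5004253195347679 F [-1.2 -0.3 -0.3] t 46.825
impactor pick [ 0.533 -0.266] d [ 0.0366 -0.4763] place [0.4951 0.2089] d [-0.0013 -0.0015] pick->place [-0.0379  0.4748]
```

Emit:
move_arm:
  deltas:
    - [[0,0,0],[-0.01,-0.015,-0.03],0]
    - [[0,0,0],[-0.01,-0.015,-0.03],0]
    - [[0,0,0],[-0.01,-0.015,-0.03],0]
    - [[0,0,0],[-0.01,-0.015,-0.03],1]
    - [[0,0,0],[-0.01,-0.015,-0.03],1]
    - [[0,0,0],[-0.01,-0.015,-0.03],1]
    - [[0,0,0],[-0.01,-0.015,-0.03],1]
    - [[0,0,0],[-0.01,-0.015,-0.03],1]
    - [[0,0,0],[-0.01,-0.015,-0.03],1]

```text
time: 47.95
tool_pos: [0.4945, 0.208, 0.0213]
tcp_rot: [-0.31, -3.126, 0.001]
wrist_force: [-0.7, -5.5, 4.5]
width: 0.115
```

Emit:
move_arm:
  deltas:
    - [[0,0,0],[0,0,0.03],1]
    - [[0,0,0],[0.015,0,0.03],1]
    - [[0,0,0],[0.015,0,0.03],1]
    - [[0,0,0],[0.015,-0.002,0.03],1]
    - [[0,0,0],[0.015,-0.002,0.005],1]
    - [[0,0,0],[0.015,-0.002,0.005],1]
    - [[0,0,0],[0.015,-0.002,0.005],1]

```text
time: 48.82
tool_pos: [0.4963, 0.208, 0.022]
tcp_rot: [0.31, 3.126, -0.0]
wrist_force: [0.7, -2.7, 2.9]
width: 0.114
```

Emit:
move_arm:
  deltas:
    - [[0,0,0],[0,0,0],0]
    - [[0,0,0],[0,0,0],0]
    - [[0,0,0],[0,0,0],0]
    - [[0,0,0],[0,0,0],0]

```text
time: 49.32
tool_pos: [0.4961, 0.2084, 0.0217]
tcp_rot: [-0.31, -3.126, -0.0]
wrist_force: [-0.6, 0.1, -0.1]
width: 0.502
```

Emit:
move_arm:
  deltas:
    - [[0,0,0],[0,0,0.2],0]
    - [[0,0,0],[0,0,0.5],0]
    - [[0,0,0],[0,0,0.9],0]
    - [[0,0,0],[0,0,1],0]
    - [[0,0,0],[0,0,1],0]
    - [[0,0,0],[0,0,1],0]
    - [[0,0,0],[0,0,1],0]

```text
time: 50.2
tool_pos: [0.4949, 0.2079, 0.12]
tcp_rot: [-0.31, -3.123, 0.002]
wrist_force: [-0.2, 0.0, -1.0]
width: 0.502
```

```bash
python3 tg.py|sed -n '1p;4p'; python3 -c "
from h import *
snap('w17')
from chk import *
chk('w17',['driver','reamer','impactor','sleeve'])"
python3 - <<'E'
import cv2,numpy as np
from h import *
p,_=read_camera("scene");q,_=read_camera("side")
f=lambda m,x,y,w,h:cv2.resize(m[y:y+h,x:x+w,::-1],(400,int(400*h/w)))
a=f(p,330,240,180,170);b=f(q,290,130,110,104);cv2.imwrite("pics/final.png",np.hstack([a,b[:a.shape[0]]]) if b.shape[0]>=a.shape[0] else np.hstack([a[:b.shape[0]],b]))
E
```

```text
[0.4949 0.2079 0.12  ] yaw -0.1978 want 0.1885 -0.1983 width 0.5017017474185619 F [-0.2  0.  -1. ] t 50.2
impactor pick [ 0.533 -0.266] d [ 0.0381 -0.4738] place [0.4951 0.2089] d [0.0002 0.001 ] pick->place [-0.0379  0.4748]
50.2 [0.49489676 0.20785926 0.11999887] [-3.09991254e-01 -3.12337599e+00  2.13646561e-03] [ 0.0004 -0.0025 -0.005   0.0007 -0.0004 -0.0011]
driver origin x -0.011042107160248865 y line [-0.      0.0878] top z near/far [np.float64(0.04741274630944343), np.float64(0.04735976282514162)]
reamer origin x -0.010426641010257406 y line [0.0085 0.0289] top z near/far [np.float64(0.047184769649390786), np.float64(0.0472839273817341)]
impactor origin x -0.011799786661850997 y line [-0.0012 -0.03  ] top z near/far [np.float64(0.04727972751805753), np.float64(0.047141644865177815)]
sleeve origin x -0.012513174106082672 y line [-0.0106 -0.0891] top z near/far [np.float64(0.0470273069444518), np.float64(0.04703627072054654)]
```

View pics/final.png

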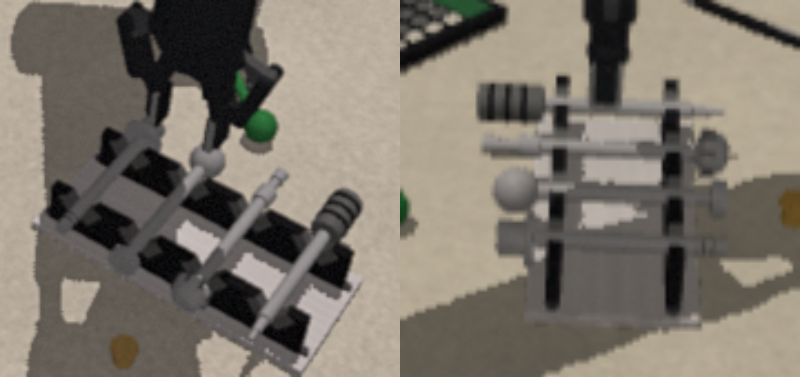

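```bash
python3 -c "
from workcell import order
print(order.finish_job())"
```

```text
the job is handed in; nothing more can be done
None
```

All four instruments are on the stand in their original left-to-right order (driver, reamer, impactor, sleeve), handle ends towards the robot, and the job is handed in at about 50 s of the 106 s. Nothing fell, and I left the look-alike green impactors alone.

I moved them one at a time. I then re-gripped the impactor once to shift it about 1.5 mm forward, because it first came to rest about 1.5 mm too far back.

**Seating:** In the last wrist-camera check all four shafts lie level in both notches, with their tops at about 47.1 mm. The nominal is 46.5 mm, and the camera had read 0.6 to 1 mm high on the tray as well.

**Fore-and-aft position:** The origins, against the −12 mm asked for, are below.

| Instrument | Origin x (mm) | Difference (mm) |
|---|---|---|
| driver | −11.0 | +1.0 |
| reamer | −10.4 to −10.8 | +1.2 to +1.6 |
| impactor | −11.8 | +0.2 |
| sleeve | −12.5 | −0.5 |

The driver and reamer measure 1 to 1.6 mm forward. I left them because that is about the size of the measuring error. A second camera fit of the stand's position also differed from the first by about 1.3 mm in x; by that fit all four would sit about 1.3 mm farther forward still. The robot was clear of everything at hand-in.

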